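Snug a silver bangle on the expanding holder with a flat driver

ROBOT

A 6-joint arm with a two-finger parallel gripper is mounted at the origin on the work surface. World frame = base frame: x ahead of the robot, y to its left, z up, the work surface at z = 0. Lengths are in m, angles in rad, forces in N, time in s.
With the tool pointing down it reaches from about 0.25 to 0.85 m from the base axis. Payload 12.5 kg.
Tool frame: the origin (TCP) lies on the centre line of the jaws, within the pads' length; the fingertips stand ahead of it and the grasp point (between the pads) lies 3 mm ahead of it (arm.nose_length is the z of the fingertips in the tool frame, in m); z points along the fingers, y is the direction in which the jaws open and shut (so a half turn about z gives the same grasp; the last joint's range is limited). The gripper opens to 93 mm and grips with 3 to 60 N. Pads are 15 mm wide; open, the fingers measure 128 mm over their backs; the gripper's body (75 mm by 188 mm) begins 65 mm behind the grasp point.
Start: joints at [-0.085, 0.351, 1.652, -0, 1.139, -0.085], TCP at [0.55, 0, 0.241] pointing down, gripper open.
Joint ranges: [-2.75, 2.75], [-0.79, 2.1], [0.01, 2.65], [-1.57, 4.71], [0.07, 3.14], [-2.87, 2.87]. Speed limits (rad/s): [2.22, 2.22, 2.79, 3.14, 3.14, 3.14].

INTERFACE

Orientations are given as a 3x3 rotation matrix whose columns are the frame's x, y, z axes.
In Python, from workcell import arm gives the robot as it stands. The module is installed in compiled form; this text tells all that it offers.
- The arm moves only by the tool send_rows, never from a script. Its argument "series" is a list of rows, each an object of numbers: "dx", "dy", "dz": the shift along the tool's x, y, z in m; "wx", "wy", "wz": the turn, a rotation vector about the tool's x, y, z in rad; "hand": the gripper's target within -1 to 1 (fully open at 1, half-way at 0, shut at -1). In form: [{"dx": .., "dy": .., "dz": .., "wx": .., "wy": .., "wz": .., "hand": ..}, ...]. A call has exactly 5 rows; each row is the pose to reach, as a shift and turn from the pose commanded when the call began, along the tool's axes at that moment; what a row does not reach only later rows make up. A row lasts 1/8 s, in which the tool goes at most 62.5 mm and 10.7 degrees, less where a joint would pass 70% of its speed; a pose out of reach is approached as far as the arm can. A call with a gripper value outside its range is refused whole. The fingers move at their own pace and stop on an object; "squeeze" is the grip in N (left out, the last holds). Time passes only in rows, so rows that repeat a pose let the fingers close, or fill a call up. It gives the time, the measured TCP pose, the force and the opening at its end, in the units of the state.
- arm.get_state(): the state, without advancing time (a new reading comes with each control period).
- arm.get_image(name): name is "scene" or "side" or "wrist"; returns a dict with "color" (384x512x3 uint8, red, green, blue), "range_z" (384x512 float32, m along the optical axis (not along the pixel's ray), 0 where there is no reading), "mtx" (3x3 intrinsics, pixels), "R" (3x3) and "t" (3): a world point X has camera coordinates R X + t. Camera axes: x right, y down, z forward; pixel columns grow to the right and rows downward; lengths in m; the calibration is good to about 2 mm. The wrist camera is an equidistant fisheye: a pixel r from the principal point sees the ray r / f radians off the axis. A picture is of the moment at which its call begins.
- arm.job_done(): hands the job in, once; it reports no verdict.
The state is a dict: "time_s": time; "joint_pos": joint angles; "qvel": joint speeds; "effort": joint torques, N m; "tool_pos": TCP position; "tool_rot": TCP orientation; "wrist_force": force on the tool from outside, world axes, zero at the start; "ft_torque": the same for the moment, N m; "gripper_width": finger opening in m.
Only numpy, scipy, OpenCV 4.12 (cv2) and the standard library are available. Lean on these libraries where they do the work, as an engineer would, in place of code of your own. Each camera call takes 0.05 s, during which the arm holds its last target.

TASK

Take the square-handled flat screwdriver out of the wooden tool block, seat its blade in the slotted screw on top of the bangle holder and turn the screw clockwise until the jaws inside the silver bangle grip it snugly; lean on the driver only lightly and stop turning as soon as it tightens, because over-tightening stretches the silver. Keep the driver off the bangle, then stand the driver back in the hole of the block that it came from and let go, leaving everything else on the bench undisturbed.

Things in the scene. Friction and masses are not known exactly. Their poses are not given: they have to be found in the camera images.
- screw_slot (a point): Centre of the top face of the steel slotted screw on the bangle holder, on its axis, 71 mm above the bench. Round head 18 mm across, 7.5 mm high; one straight slot, 3 mm wide and 4 mm deep, runs right across it through the centre. The point turns with the screw: x along the slot, z up. Clockwise from above tightens; the screw turns in place, without sinking, and stays where it is left.
- holder: Bangle holder, fixed: round weighted steel base 100 mm across, stem, flange 76 mm across with its top 51 mm above the bench; four brass jaws on the flange, the slotted screw above them. Origin at the base's underside, on the screw's axis. The screw takes 0.06 to 0.1 N m to turn, through an unknown 0.25 to 1.55 rad, until the jaws meet the bangle; then the torque climbs.
- jaw0: One of four brass quarter-sector jaws, 12 mm high, outer radius 27 to 30 mm, sliding outwards 2 mm per radian of screw. Origin near the screw axis at the flange's top, x radially outwards. Once the jaws meet the bangle the torque climbs by about 0.9 N m per further radian: an added 0.07 to 0.13 N m is snug, an added 0.19 N m or more harms the bangle. On letting go it eases back slightly.
- jaw1: The next brass jaw, at 90 degrees to jaw0, with the same sizes and axes.
- bangle: Silver bangle, a plain round band lying flat on the holder's flange around the jaws: 60 mm inside diameter, 65.6 mm outside, 10 mm high, 60 g, with three small empty stone seats on its outside. Origin at the centre of its underside, z up.
- driver_tip (a point): Middle of the tip edge of the flat screwdriver's blade, on its axis. The driver's z axis points from tip to handle (up while it stands in the block), its x axis along the blade's width. Blade 13 mm wide, 2 mm thick over the lowest 8 mm; round steel shank 8 mm across above; round brass ferrule 58 to 62 mm from the tip, then the handle.
- driver_grip (a point): Middle of the driver's wooden handle, on its axis, 89 mm above the tip. Square handle, 22 by 22 mm, flats parallel to the blade's width and thickness, 54 mm long (62 to 116 mm from the tip). The driver weighs about 110 g and stands upright, blade down, in one of the two holes of the tool block, its ferrule resting on the block's top.
- rack_hole0 (a point): Centre of the mouth of one hole of the tool block, at the block's top face, 62 mm above the bench. The block is dark wood, fixed, 60 by 190 by 62 mm high, with two upright round through holes 17 mm in diameter, 96 mm apart along its length.
- rack_hole1 (a point): Centre of the mouth of the other hole of the tool block.
- pusher: Steel prong pusher with a round mushroom-shaped wooden handle (33 mm across, 37 mm high, top 99 mm above the bench), standing in the other hole of the tool block. Origin at its tip, 4 mm above the bench. Leave it.
- dish: White porcelain dish of amethyst stones, 82 mm across, 18 mm high. Origin at the centre of its underside. Leave it.
- ringclamp: Wooden ring clamp with its wedge, lying flat, 150 by 31 by 28 mm high, long along its x axis. Origin under its middle. Leave it.
- gemholder: Spring clip gem holder on a weighted chrome base 52 mm across, 114 mm high. Origin at the centre of its underside. Leave it.
- shellacstick: Black shellac stick holding a silver ring, upright in a square wooden foot 56 mm wide, 134 mm high. Origin at the centre of its underside. Leave it.
Not all that is in view belongs to the job. What is shaped like the part that bears driver_tip but orange is not meant.

How it is judged:
On the way, in this order (a step that is already met when the one before it is completed fails the run):
1. the driver is lifted out of the tool block (height (world z) of driver_tip above 0.066 m), for 0.1 s.
2. the blade is seated in the screw's slot, at least 2 mm deep (z of driver_tip in the frame of screw_slot below -0.002 m and horizontal distance between driver_tip and screw_slot below 0.004 m and angle between the x axis of driver_tip and the x axis of screw_slot, either way round below 0.35 rad), for 0.1 s.
3. the jaws grip the bangle (over 6 N at each listed jaw) while the blade is still seated in the slot (contact force between each of jaw0, jaw1 and bangle above 6 N and z of driver_tip in the frame of screw_slot below -0.002 m and horizontal distance between driver_tip and screw_slot below 0.004 m), for 0.1 s.
At the end, for the whole second after the job is handed in: Each listed jaw presses on the bangle with over 4 N; the bangle lies flat (within 0.06 rad), centred within 2 mm on the screw; the driver stands upright (within 0.1 rad) in a hole of the block, within 8 mm of its axis, fully down (tip under 9 mm above the bench) (contact force between each of jaw0, jaw1 and bangle above 4 N and horizontal distance between bangle and screw_slot below 0.002 m and z of bangle in the frame of screw_slot below -0.017 m and angle between bangle's own z axis and vertical below 0.06 rad and (horizontal distance between driver_tip and rack_hole0 below 0.008 m or horizontal distance between driver_tip and rack_hole1 below 0.008 m) and height (world z) of driver_tip below 0.009 m and angle between driver_tip's own z axis and vertical below 0.1 rad and linear speed of bangle below 0.02 m/s); the robot touches nothing.
It fails at once if a jaw presses on the bangle with more than 25 N (over-tightened) (contact force between any of jaw0, jaw1 and bangle above 25 N).
It fails at once if the driver presses on the bottom of the slot with more than 25 N, or bears on the screw and holder with more than 80 N in all (contact force between driver and screw_c0 above 25 N or contact force between driver and holder above 80 N).
It fails at once if the driver touches the bangle with more than 1 N (contact force between driver and bangle above 1 N).
It fails at once if something else on the bench is moved by more than 15 mm (distance of any of pusher, dish, ringclamp, gemholder, shellacstick from where it was at the start of the episode above 0.015 m).
It also fails if it takes over 70 s, if anything falls off the work surface, if the arm or the gripper's body presses on something with over 40 N, if the wrist force passes 120 N, or if a joint passes its speed limit or range.

## Working session

There is one attempt and no reset: what is moved stays moved. The work goes in short steps, Python scripts to look and compute and a tool call to move; the robot and the scene stay as the last step left them, time stands still between calls to the robot, and variables do not carry over. Pictures are saved under pics/ and viewed, and the job is handed in when it is done.

Besides the shell and the picture viewer there is one more tool, called after "Emit:" by a JSON object that holds its "api" and its "payload", one argument or row to a line. send_rows: Moves the arm, as the interface text tells. Its arguments: {"type":"object","properties":{"series":{"type":"array","items":{"type":"object","properties":{"dx":{"type":"number"},"dy":{"type":"number"},"dz":{"type":"number"},"wx":{"type":"number"},"wy":{"type":"number"},"wz":{"type":"number"},"hand":{"type":"number"}}}},"squeeze":{"type":"number"}},"required":["series"]}

```bash
mkdir -p pics; ls
cat > h.py <<'E'
import numpy as np, cv2
from workcell import arm
def save(name,fn):
    im=arm.get_image(name); cv2.imwrite('pics/'+fn+'.png',cv2.cvtColor(im['color'],cv2.COLOR_RGB2BGR)); np.savez('pics/'+fn+'.npz',**im); return im
def load(fn): return dict(np.load('pics/'+fn+'.npz'))
def cloud(im):
    z=im['range_z']; K=im['mtx']; v,u=np.mgrid[:z.shape[0],:z.shape[1]]
    X=np.stack([(u-K[0,2])/K[0,0]*z,(v-K[1,2])/K[1,1]*z,z],-1)
    W=(X-im['t'])@im['R']; W[z==0]=np.nan; return W
E
python3 - <<'E'
from h import *
np.set_printoptions(precision=4,suppress=True)
for n in ['scene','side','wrist']:
    im=save(n,n+'0'); print(n,im['mtx'].tolist(),im['R'],im['t'])
print(arm.get_state(), arm.nose_length)
E
```

```text
pics
scene [[443.17610815785713, 0.0, 250.42682804632247], [0.0, 443.17610815785713, 192.62740848045166], [0.0, 0.0, 1.0]] [[-0.2948  0.9555  0.0092]
 [ 0.5656  0.1822 -0.8043]
 [-0.7702 -0.2319 -0.5942]] [ 0.1895 -0.2843  1.5689]
side [[485.48995389513954, 0.0, 248.05183645136324], [0.0, 485.48995389513954, 199.8267650918444], [0.0, 0.0, 1.0]] [[-0.955  -0.2966 -0.0047]
 [-0.1648  0.5436 -0.823 ]
 [ 0.2467 -0.7852 -0.568 ]] [0.5937 0.1741 1.1409]
wrist [[297.3186396354542, 0.0, 253.8742099412447], [0.0, 297.3186396354542, 190.87075659248393], [0.0, 0.0, 1.0]] [[ 1.     -0.0002 -0.0005]
 [-0.0001 -0.9646  0.2636]
 [-0.0006 -0.2636 -0.9646]] [-0.5485 -0.0301  0.3893]
{'time_s': 0.15, 'joint_pos': array([-0.0846,  0.3511,  1.6523,  0.    ,  1.1391, -0.0846]), 'qvel': array([ 0.0007, -0.0032, -0.003 , -0.0003,  0.0009, -0.0003]), 'effort': array([  0.001 , -49.7463, -28.5344,   0.07  ,   0.0246,  -0.0001]), 'tool_pos': array([0.5498, 0.0001, 0.2402]), 'tool_rot': array([[-0.    ,  1.    , -0.0009],
       [ 1.    ,  0.    ,  0.0001],
       [ 0.0001, -0.0009, -1.    ]]), 'wrist_force': array([-0.5219, -0.5433,  0.2435]), 'ft_torque': array([ 0.0016, -0.0141, -0.0107]), 'gripper_width': 0.09306602228341929} 0.022
```

View pics/scene0.png

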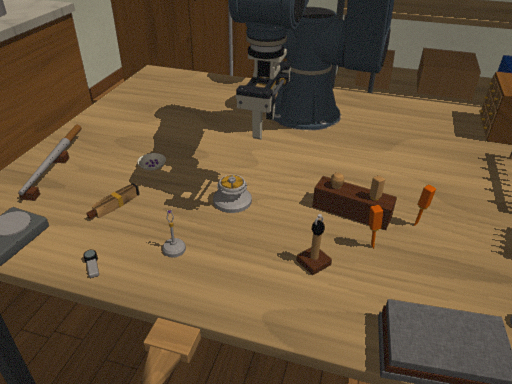

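View pics/side0.png

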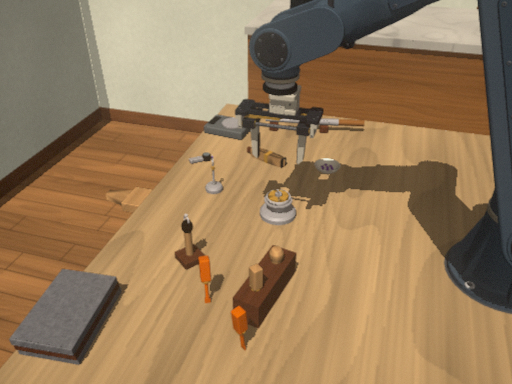

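View pics/wrist0.png

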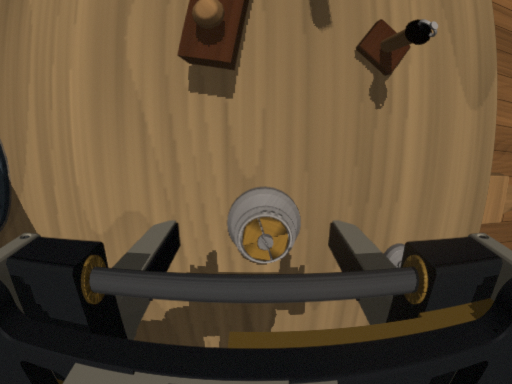

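The scene view shows the driver handle at about (377,187) with the pusher at (337,181) in the block. The screw is at about (232,182), and two orange decoy drivers stand at (375,222) and (425,203). Next I'll measure these.

```bash
python3 - <<'E'
from h import *
np.set_printoptions(precision=4,suppress=True)
for n,pts in [('scene0',[(378,180),(377,187),(377,195),(337,180),(345,200),(232,181),(232,186),(233,205),(375,215),(426,195)]),('side0',[(256,270),(256,280),(276,253),(260,300),(279,193),(279,215),(205,265),(239,316)])]:
    W=cloud(load(n))
    for u,v in pts: print(n,u,v,W[v,u])
for n in ['scene0','side0']:
    W=cloud(load(n)).reshape(-1,3); 
    for lo,hi in [(0.058,0.066),(0.085,0.125),(0.095,0.102),(0.112,0.122)]:
        m=(W[:,2]>lo)&(W[:,2]<hi)&(W[:,0]>0.35)&(W[:,0]<.75)&(W[:,1]>.1)&(W[:,1]<.5)
        P=W[m]; print(n,lo,hi,len(P),P.min(0),P.max(0),np.median(P,0))
E
python3 - <<'E'
import cv2
for n,c,(x,y,w,h) in [('scene0','s',(190,160,220,90)),('side0','d',(220,170,110,160))]:
    im=cv2.imread(f'pics/{n}.png')[y:y+h,x:x+w]
    f=min(800/w,600/h); cv2.imwrite(f'pics/{n}c.png',cv2.resize(im,None,fx=f,fy=f,interpolation=cv2.INTER_CUBIC))
E
```

```text
scene0 378 180 [0.5325 0.2735 0.1192]
scene0 377 187 [0.5361 0.2745 0.102 ]
scene0 377 195 [0.5338 0.2786 0.078 ]
scene0 337 180 [0.5179 0.1804 0.0897]
scene0 345 200 [0.5386 0.2077 0.0501]
scene0 232 181 [ 0.5693 -0.0714  0.0668]
scene0 232 186 [ 0.5846 -0.0663  0.063 ]
scene0 233 205 [ 0.6023 -0.0582  0.0184]
scene0 375 215 [0.6477 0.2779 0.1058]
scene0 426 195 [0.5303 0.384  0.0997]
side0 256 270 [0.5171 0.2808 0.1216]
side0 256 280 [0.5158 0.2849 0.0981]
side0 276 253 [0.4987 0.1883 0.0947]
side0 260 300 [0.5019 0.3025 0.0622]
side0 279 193 [ 0.5591 -0.0792  0.0695]
side0 279 215 [ 0.5481 -0.0418  0.025 ]
side0 205 265 [0.6285 0.2802 0.105 ]
side0 239 316 [0.5141 0.4004 0.1149]
scene0 0.058 0.066 1101 [0.4679 0.1277 0.058 ] [0.7322 0.3969 0.066 ] [0.5228 0.2301 0.0618]
scene0 0.085 0.125 863 [0.493  0.1561 0.0851] [0.7355 0.4018 0.1248] [0.5336 0.2735 0.1042]
scene0 0.095 0.102 163 [0.493  0.1579 0.0951] [0.7343 0.4018 0.102 ] [0.5303 0.2677 0.0983]
scene0 0.112 0.122 280 [0.5095 0.1584 0.1121] [0.7327 0.4006 0.1218] [0.5808 0.2761 0.1158]
side0 0.058 0.066 1292 [0.4636 0.1273 0.058 ] [0.726  0.3989 0.066 ] [0.5074 0.2515 0.0639]
side0 0.085 0.125 974 [0.485  0.1578 0.085 ] [0.7277 0.4049 0.1248] [0.5217 0.2789 0.106 ]
side0 0.095 0.102 190 [0.488  0.1676 0.095 ] [0.7258 0.4041 0.102 ] [0.5129 0.2757 0.0989]
side0 0.112 0.122 343 [0.5058 0.1578 0.112 ] [0.7269 0.4049 0.122 ] [0.5258 0.2793 0.1167]
```

View pics/scene0c.png

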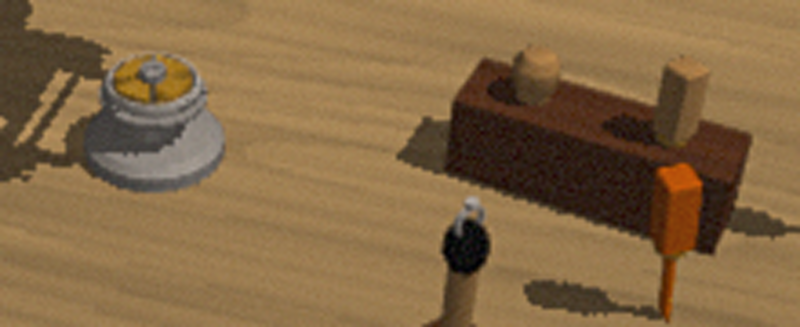

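View pics/side0c.png

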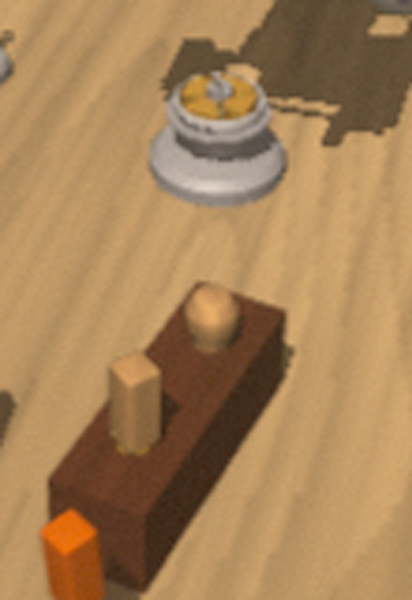

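Emit:
{"api": "send_rows", "payload": {
  "series": [
    {"dx": 0.05,"dy": -0.01,"hand": 1},
    {"dx": 0.1,"dy": -0.02,"hand": 1},
    {"dx": 0.15,"dy": -0.027,"hand": 1},
    {"dx": 0.2,"dy": -0.027,"hand": 1},
    {"dx": 0.2,"dy": -0.027,"hand": 1}
  ]
}}

```text
invalid input
```

```bash
cat >> h.py <<'E'
def fcloud(im):
    z=im['range_z']; K=im['mtx']; v,u=np.mgrid[:z.shape[0],:z.shape[1]]
    a=(u-K[0,2])/K[0,0]; b=(v-K[1,2])/K[1,1]; th=np.hypot(a,b); s=np.tan(th)/np.maximum(th,1e-9)
    X=np.stack([a*s*z,b*s*z,z],-1); W=(X-im['t'])@im['R']; W[z==0]=np.nan; return W
def fray(im,u,v,zp):
    "intersect pixel ray with world plane z=zp"
    K=im['mtx']; a=(u-K[0,2])/K[0,0]; b=(v-K[1,2])/K[1,1]; th=np.hypot(a,b); s=np.tan(th)/max(th,1e-9)
    d=im['R'].T@np.array([a*s,b*s,1]); C=-im['R'].T@im['t']; return C+d*(zp-C[2])/d[2]
def fproj(im,X):
    c=im['R']@np.asarray(X)+im['t']; r=np.hypot(c[0],c[1]); th=np.arctan2(r,c[2]); K=im['mtx']
    return K[0,2]+K[0,0]*th*c[0]/r, K[1,2]+K[1,1]*th*c[1]/r
def crop(fn,x,y,w,h):
    im=cv2.imread(f'pics/{fn}.png')[y:y+h,x:x+w]; f=min(800/w,600/h)
    cv2.imwrite(f'pics/{fn}c.png',cv2.resize(im,None,fx=f,fy=f,interpolation=cv2.INTER_CUBIC))
E
python3 - <<'E'
from h import *
np.set_printoptions(precision=4,suppress=True)
im=save('wrist','wrist1'); s=arm.get_state(); print(s['tool_pos'],s['wrist_force'],s['ft_torque'],s['joint_pos'])
W=fcloud(im)
for z0,lo,hi in [('top',0.112,0.122),('blk',.058,.066),('mid',.08,.11)]:
    m=(W[...,2]>lo)&(W[...,2]<hi)&(abs(W[...,0]-.52)<.06)&(abs(W[...,1]-.277)<.05)
    v,u=np.nonzero(m); print(z0,m.sum(),W[m].mean(0),W[m].min(0),W[m].max(0),u.min(),u.max(),v.min(),v.max())
    r=cv2.minAreaRect((W[m][:,:2]*1000).astype(np.float32)); print(r)
x,y=[int(a) for a in fproj(im,[.523,.277,.116])]; print(x,y)
crop('wrist1',x-60,y-45,120,90)
E
```

```text
[0.5498 0.     0.2403] [0.028  0.1963 0.2979] [ 0.0172  0.0346 -0.0245] [-0.0846  0.351   1.6521 -0.      1.1391 -0.0846]<stdin>:7: RuntimeWarning: Mean of empty slice.
  ret = um.true_divide(
Traceback (most recent call last):
ValueError: zero-size array to reduction operation minimum which has no identity
```

View pics/wrist1.png

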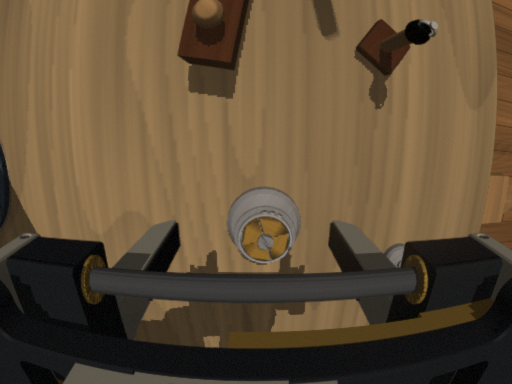

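Emit:
{"api": "send_rows", "payload": {
  "series": [
    {"dx": 0.05,"dy": -0.01,"dz": 0,"wx": 0,"wy": 0,"wz": 0,"hand": 1},
    {"dx": 0.1,"dy": -0.02,"dz": 0,"wx": 0,"wy": 0,"wz": 0,"hand": 1},
    {"dx": 0.15,"dy": -0.027,"dz": 0,"wx": 0,"wy": 0,"wz": 0,"hand": 1},
    {"dx": 0.2,"dy": -0.027,"dz": 0,"wx": 0,"wy": 0,"wz": 0,"hand": 1},
    {"dx": 0.2,"dy": -0.027,"dz": 0,"wx": 0,"wy": 0,"wz": 0,"hand": 1}
  ],
  "squeeze": 40
}}

```text
time_s: 0.82
tool_pos: [0.5225, 0.2026, 0.2404]
tool_rot: [[-0.004, 1.0, -0.0], [1.0, 0.004, 0.0], [0.0, -0.0, -1.0]]
wrist_force: [-0.5, -1.0, 0.8]
gripper_width: 0.0929
```

```bash
cat > m1.py <<'E'
from h import *
np.set_printoptions(precision=4,suppress=True)
im=save('wrist','wrist2'); s=arm.get_state(); print(s['time_s'],s['tool_pos'],s['wrist_force'],s['ft_torque'],s['joint_pos'])
W=fcloud(im)
for z0,lo,hi in [('top',0.112,0.122),('blk',.058,.066),('mid',.08,.11)]:
    m=(W[...,2]>lo)&(W[...,2]<hi)&(abs(W[...,0]-.52)<.06)&(abs(W[...,1]-.277)<.05)
    v,u=np.nonzero(m); print(z0,m.sum())
    if m.sum(): print(W[m].mean(0),W[m].min(0),W[m].max(0),u.min(),u.max(),v.min(),v.max(),cv2.minAreaRect((W[m][:,:2]*1000).astype(np.float32)))
x,y=[int(a) for a in fproj(im,[.523,.277,.116])]; print(x,y)
crop('wrist2',max(x-60,0),max(y-45,0),120,90)
E
python3 m1.py
```

```text
0.875 [0.5226 0.201  0.2403] [ 0.4197 -0.0649  0.3291] [-0.0063  0.0194  0.0128] [ 0.284   0.3693  1.6256 -0.0002  1.1472  0.2817]
top 571
[0.521  0.2745 0.1186] [0.5071 0.2613 0.1152] [0.5347 0.2882 0.1208] 238 269 98 128 ((520.8148803710938, 274.50640869140625), (21.819093704223633, 21.82486343383789), 48.04681396484375)
blk 4245
[0.5199 0.2739 0.061 ] [0.4819 0.2273 0.0582] [0.5578 0.3258 0.0636] 218 288 66 156 ((520.3659057617188, 271.4335021972656), (99.98487854003906, 60.906532287597656), 79.6722183227539)
mid 0
255 110
```

View pics/wrist2.png

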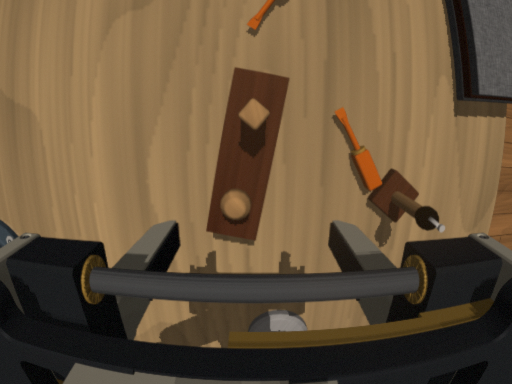

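View pics/wrist2c.png

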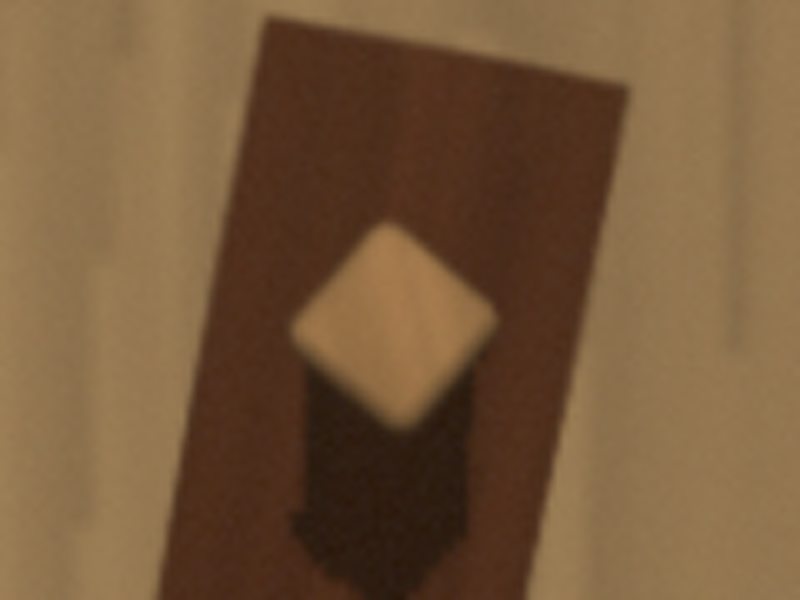

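Driver handle top is at (0.521, 0.2745), flats at 48°/-42°, height as expected. Before grasping, I'll take a close look at the screw slot.

Emit:
{"api": "send_rows", "payload": {
  "series": [
    {"dx": -0.06,"dy": 0.01,"dz": 0,"wx": 0,"wy": 0,"wz": 0,"hand": 1},
    {"dx": -0.12,"dy": 0.02,"dz": 0,"wx": 0,"wy": 0,"wz": 0,"hand": 1},
    {"dx": -0.18,"dy": 0.03,"dz": 0.02,"wx": 0,"wy": 0,"wz": 0,"hand": 1},
    {"dx": -0.235,"dy": 0.042,"dz": 0.045,"wx": 0,"wy": 0,"wz": 0,"hand": 1},
    {"dx": -0.285,"dy": 0.042,"dz": 0.075,"wx": 0,"wy": 0,"wz": 0,"hand": 1}
  ]
}}

```text
time_s: 1.5
tool_pos: [0.565, -0.0884, 0.1652]
tool_rot: [[0.002, 1.0, 0.001], [1.0, -0.002, -0.001], [-0.001, 0.001, -1.0]]
wrist_force: [0.8, 1.2, -0.4]
gripper_width: 0.093
```

Emit:
{"api": "send_rows", "payload": {
  "series": [
    {"dx": -0.01,"dy": 0,"dz": 0.02,"wx": 0,"wy": 0,"wz": 0,"hand": 1},
    {"dx": -0.01,"dy": 0,"dz": 0.03,"wx": 0,"wy": 0,"wz": 0,"hand": 1},
    {"dx": -0.01,"dy": 0,"dz": 0.03,"wx": 0,"wy": 0,"wz": 0,"hand": 1},
    {"dx": -0.01,"dy": 0,"dz": 0.03,"wx": 0,"wy": 0,"wz": 0,"hand": 1},
    {"dx": -0.01,"dy": 0,"dz": 0.03,"wx": 0,"wy": 0,"wz": 0,"hand": 1}
  ]
}}

```text
time_s: 2.12
tool_pos: [0.5654, -0.0945, 0.1364]
tool_rot: [[-0.001, 1.0, 0.001], [1.0, 0.001, -0.0], [-0.0, 0.001, -1.0]]
wrist_force: [-0.4, -0.2, -1.4]
gripper_width: 0.0932
```

```bash
cat > m2.py <<'E'
from h import *
import sys
np.set_printoptions(precision=4,suppress=True)
fn=sys.argv[1]
im=save('wrist',fn); s=arm.get_state(); print(s['time_s'],s['tool_pos'],s['tool_rot'],s['joint_pos'])
W=fcloud(im)
m=(abs(W[...,2]-.071)<.0025)&(np.hypot(W[...,0]-.57,W[...,1]+.07)<.03)
v,u=np.nonzero(m); print(m.sum())
if m.sum()>5:
    P=(W[m][:,:2]*1000).astype(np.float32); print(W[m].mean(0),cv2.minEnclosingCircle(P)); cx,cy=int(u.mean()),int(v.mean()); print(u.mean(),v.mean())
else: cx,cy=[int(a) for a in fproj(im,[.57,-.07,.071])]
crop(fn,max(cx-40,0),max(cy-30,0),80,60); print(cx-40,cy-30)
E
python3 m2.py wrist3
```

```text
2.175 [ 0.5653 -0.0946  0.1363] [[-0.0007  1.      0.0011]
 [ 1.      0.0007 -0.0003]
 [-0.0003  0.0011 -1.    ]] [-0.247   0.5171  1.6826 -0.      0.9408 -0.2478]
378
[ 0.5613 -0.0742  0.0698] ((561.2850341796875, -74.36649322509766), 9.052718162536621)
249.5873015873016 185.23809523809524
209 155
```

View pics/wrist3.png

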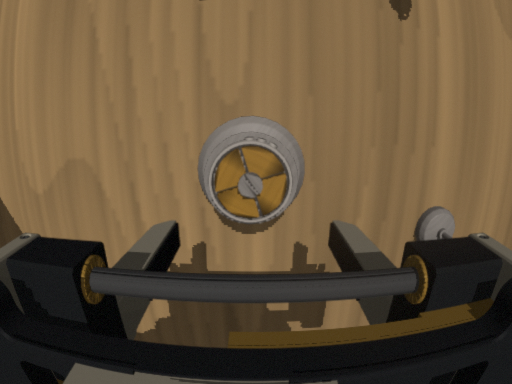

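View pics/wrist3c.png

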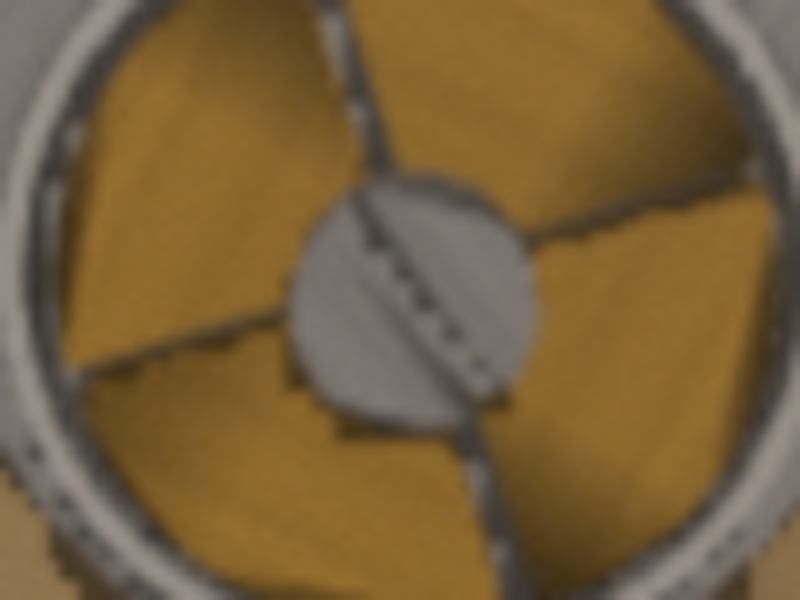

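Run:
```python
from h import *
np.set_printoptions(precision=4,suppress=True,linewidth=200)
im=load('wrist3'); W=fcloud(im)
print((W[173:199,236:264,2]*1000).round(0).astype(int))
c=np.array([.5613,-.0742]); r=np.hypot(W[...,0]-c[0],W[...,1]-c[1])
m=(r<.0082)&(W[...,2]<.0682)&(W[...,2]>.064)
P=W[m][:,:2]; q=P.mean(0); e,v=np.linalg.eigh(np.cov((P-q).T)); d=v[:,1]; print(m.sum(),q,e,np.degrees(np.arctan2(d[1],d[0])), 'offset of slot line from c', np.dot(q-c,[-d[1],d[0]]))
g=cv2.cvtColor(im['color'],cv2.COLOR_RGB2GRAY); print(g[173:199,236:264])
```

```text
[[62 62 62 63 63 62 62 62 62 65 66 67 67 69 69 67 68 67 66 65 62 63 62 61 61 61 62 62]
 [62 61 61 62 62 61 62 66 68 68 70 70 70 70 69 70 70 70 69 67 65 64 61 62 61 62 62 62]
 [61 61 62 62 63 62 65 67 70 70 70 69 70 69 71 70 69 70 70 70 69 66 64 62 61 61 63 62]
 [63 61 62 61 61 66 66 66 66 70 70 70 69 70 69 71 71 70 69 70 70 70 68 64 61 62 61 62]
 [61 63 61 61 66 67 67 66 65 70 70 71 69 71 70 70 70 69 71 70 71 69 70 66 62 62 49 49]
 [62 62 62 64 70 70 66 66 66 68 70 70 69 70 70 70 70 71 70 71 71 69 70 71 65 51 51 51]
 [62 62 62 68 70 72 68 65 66 66 65 70 70 71 70 70 70 71 70 70 70 72 71 70 69 53 56 55]
 [62 62 62 70 70 70 69 67 66 67 66 68 70 71 70 70 70 71 70 68 70 71 70 70 70 67 58 58]
 [62 62 68 70 69 70 70 71 67 65 66 66 67 70 70 70 69 70 70 69 69 70 70 69 71 70 61 62]
 [63 62 70 69 70 70 70 70 70 67 65 67 65 66 70 70 70 70 70 69 70 69 71 69 70 70 61 62]
 [61 61 70 70 70 70 71 69 69 70 67 66 65 66 65 70 70 70 71 69 69 70 69 70 71 70 62 62]
 [61 62 72 70 69 70 70 71 70 71 69 65 66 66 66 69 70 70 69 71 70 70 69 69 70 71 61 63]
 [49 50 70 69 70 69 69 70 70 70 69 69 66 65 65 64 70 69 
[... 3550 characters left out ...]
 107 109]
 [101  82  63  66  87 107 116 118 121 119 120 117 116 112 113 109  95  83  78  92 109 111  93  92 105 107 107 108]
 [101  95  91  91  83  91 107 115 117 117 121 121 117 115 115 112 105  91  77  73  90  89  73  72  95 108 108 107]
 [102 105 105 103  84  76  83  91  99 110 116 119 120 116 116 113 111 101  86  73  68  66  61  65  90 104 106 107]
 [102 106 107 105  99  91  74  66  72  79  88  95  98 104 109 113 112 106  95  79  71  75  80  84  95 102 104 103]
 [105 105 105 106 105 102  81  60  58  59  57  62  69  78  89  94  92  88  82  70  68  82  91  94  97  98  99  99]
 [107 107 106 106 106 103  82  62  59  61  60  59  61  65  70  73  72  68  64  62  62  76  87  91  95  94  95  95]]
```

Slot: the screw centre is at about (0.5613,-0.0742), with its axis at 130° in the world frame. The measured height of 0.070 against the given 0.071 suggests a camera z bias of about -1 mm. Going back to the driver to grasp it.

Emit:
{"api": "send_rows", "payload": {
  "series": [
    {"dx": 0.02,"dy": 0,"dz": -0.05,"wx": 0,"wy": 0,"wz": 0.1,"hand": 0.3},
    {"dx": 0.08,"dy": -0.01,"dz": -0.065,"wx": 0,"wy": 0,"wz": 0.25,"hand": 0.3},
    {"dx": 0.14,"dy": -0.02,"dz": -0.065,"wx": 0,"wy": 0,"wz": 0.4,"hand": 0.3},
    {"dx": 0.2,"dy": -0.03,"dz": -0.065,"wx": 0,"wy": 0,"wz": 0.55,"hand": 0.3},
    {"dx": 0.26,"dy": -0.044,"dz": -0.065,"wx": 0,"wy": 0,"wz": 0.733,"hand": 0.3}
  ]
}}

```text
time_s: 2.8
tool_pos: [0.5217, 0.163, 0.2012]
tool_rot: [[0.663, 0.749, 0.001], [0.749, -0.663, 0.0], [0.001, 0.001, -1.0]]
wrist_force: [0.1, -0.6, -1.1]
gripper_width: 0.0606
```

```bash
cat > to.py <<'E'
from h import *
import sys
np.set_printoptions(precision=4,suppress=True)
s=arm.get_state(); R=s['tool_rot']; t=np.array([float(a) for a in sys.argv[1:4]])
print('t',s['time_s'],'pos',s['tool_pos'],'F',s['wrist_force'],'M',s['ft_torque'],'q',s['joint_pos'],'w',s['gripper_width'])
print('yaw of tool y deg',np.degrees(np.arctan2(R[1,1],R[0,1])),'tilt',R[:,2],'shift',R.T@(t-s['tool_pos']))
E
python3 to.py .521 .2745 .2
```

```text
t 2.8 pos [0.5217 0.163  0.2012] F [ 0.0737 -0.6214 -1.1071] M [ 0.0248  0.0628 -0.0499] q [0.2176 0.3886 1.7024 0.     1.0495 0.9423] w 0.06062277379535346
yaw of tool y deg -41.52205872952409 tilt [ 0.0011  0.0002 -1.    ] shift [ 0.0831 -0.0745  0.0012]
```

Emit:
{"api": "send_rows", "payload": {
  "series": [
    {"dx": 0.041,"dy": -0.036,"dz": 0,"wx": 0,"wy": 0,"wz": 0,"hand": 0.2},
    {"dx": 0.0815,"dy": -0.0725,"dz": 0,"wx": 0,"wy": 0,"wz": 0,"hand": 0.2},
    {"dx": 0.0815,"dy": -0.0725,"dz": 0,"wx": 0,"wy": 0,"wz": 0,"hand": 0.2},
    {"dx": 0.0815,"dy": -0.0725,"dz": 0.02,"wx": 0,"wy": 0,"wz": 0,"hand": 0.2},
    {"dx": 0.0815,"dy": -0.0725,"dz": 0.04,"wx": 0,"wy": 0,"wz": 0,"hand": 0.2}
  ]
}}

```text
time_s: 3.42
tool_pos: [0.5215, 0.2694, 0.1605]
tool_rot: [[0.659, 0.752, 0.001], [0.752, -0.659, 0.0], [0.001, 0.001, -1.0]]
wrist_force: [-0.5, -0.5, -0.3]
gripper_width: 0.0556
```

```bash
python3 to.py .521 .2745 .097
python3 - <<'E'
from h import *
im=save('wrist','wrist4')
E
```

```text
t 3.425 pos [0.5215 0.2694 0.1605] F [-0.525  -0.5014 -0.3456] M [-0.0558  0.0467 -0.0304] q [ 0.3976  0.5074  1.6276 -0.0002  1.0058  1.1175] w 0.05564744040759656
yaw of tool y deg -41.242328823229165 tilt [ 0.0008  0.0001 -1.    ] shift [ 0.0034 -0.0038  0.0635]
```

View pics/wrist4.png

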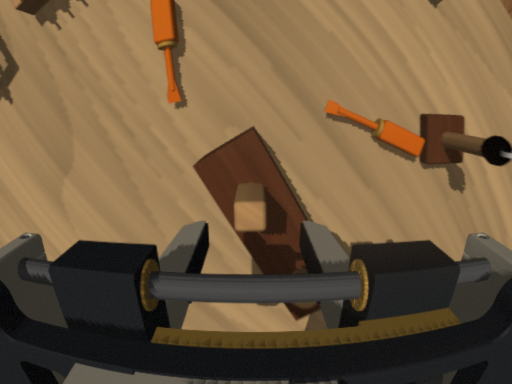

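Emit:
{"api": "send_rows", "payload": {
  "series": [
    {"dx": 0.0034,"dy": -0.0038,"dz": 0,"wx": 0,"wy": 0,"wz": 0.01,"hand": 0.2},
    {"dx": 0.0034,"dy": -0.0038,"dz": 0.02,"wx": 0,"wy": 0,"wz": 0.01,"hand": 0.2},
    {"dx": 0.0034,"dy": -0.0038,"dz": 0.04,"wx": 0,"wy": 0,"wz": 0.01,"hand": 0.2},
    {"dx": 0.0034,"dy": -0.0038,"dz": 0.0605,"wx": 0,"wy": 0,"wz": 0.01,"hand": 0.2},
    {"dx": 0.0034,"dy": -0.0038,"dz": 0.0605,"wx": 0,"wy": 0,"wz": 0.01,"hand": 0.2}
  ]
}}

```text
time_s: 4.1
tool_pos: [0.5206, 0.2748, 0.1001]
tool_rot: [[0.667, 0.745, -0.001], [0.745, -0.667, -0.0], [-0.001, -0.0, -1.0]]
wrist_force: [-0.1, -0.0, 0.4]
gripper_width: 0.0557
```

```bash
python3 to.py .521 .2745 .097
python3 - <<'E'
from h import *
im=save('wrist','wrist5')
E
```

```text
t 4.1 pos [0.5206 0.2748 0.1001] F [-0.0958 -0.0027  0.4044] M [ 0.0286  0.0556 -0.0155] q [0.4066 0.5933 1.6579 0.     0.8914 1.1369] w 0.05569141245442937
yaw of tool y deg -41.840628547403625 tilt [-0.001  -0.0004 -1.    ] shift [-0.      0.0005  0.0031]
```

View pics/wrist5.png

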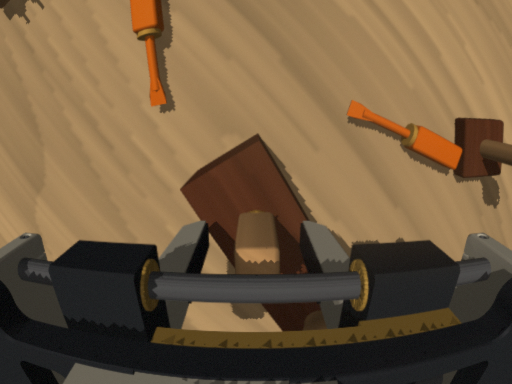

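Emit:
{"api": "send_rows", "payload": {
  "series": [
    {"dx": 0,"dy": 0.0,"dz": 0.003,"wx": 0,"wy": 0,"wz": 0,"hand": 0.2},
    {"dx": 0,"dy": 0.0,"dz": 0.003,"wx": 0,"wy": 0,"wz": 0,"hand": -1},
    {"dx": 0,"dy": 0.0,"dz": 0.003,"wx": 0,"wy": 0,"wz": 0,"hand": -1},
    {"dx": 0,"dy": 0.0,"dz": 0.003,"wx": 0,"wy": 0,"wz": 0,"hand": -1},
    {"dx": 0,"dy": 0.0,"dz": 0.003,"wx": 0,"wy": 0,"wz": 0,"hand": -1}
  ],
  "squeeze": 45
}}

```text
time_s: 4.78
tool_pos: [0.5209, 0.2749, 0.0972]
tool_rot: [[0.667, 0.745, 0.0], [0.745, -0.667, -0.0], [0.0, 0.0, -1.0]]
wrist_force: [0.3, -0.2, -0.6]
gripper_width: 0.0219
```

Emit:
{"api": "send_rows", "payload": {
  "series": [
    {"dx": 0,"dy": 0.0,"dz": 0,"wx": 0,"wy": 0,"wz": 0,"hand": -1},
    {"dx": 0,"dy": 0.0,"dz": -0.02,"wx": 0,"wy": 0,"wz": 0,"hand": -1},
    {"dx": 0,"dy": 0.0,"dz": -0.05,"wx": 0,"wy": 0,"wz": 0,"hand": -1},
    {"dx": 0,"dy": 0.0,"dz": -0.085,"wx": 0,"wy": 0,"wz": 0,"hand": -1},
    {"dx": 0,"dy": 0.0,"dz": -0.12,"wx": 0,"wy": 0,"wz": 0,"hand": -1}
  ]
}}

```text
time_s: 5.4
tool_pos: [0.5205, 0.2749, 0.218]
tool_rot: [[0.667, 0.745, -0.001], [0.745, -0.667, -0.0], [-0.001, -0.0, -1.0]]
wrist_force: [0.4, 0.7, -1.3]
gripper_width: 0.0216
```

```bash
python3 to.py .521 .2745 .097
python3 - <<'E'
from h import *
im=save('wrist','wrist6');crop('wrist6',200,130,120,90)
im=save('scene','scene6');crop('scene6',320,110,120,90); print(arm.get_state()['effort'])
E
```

```text
t 5.4 pos [0.5205 0.2749 0.218 ] F [ 0.4225  0.7096 -1.2688] M [0.0146 0.0694 0.0423] q [0.4067 0.444  1.5718 0.0001 1.1264 1.1365] w 0.021621975949500022
yaw of tool y deg -41.81846878809972 tilt [-0.0006 -0.0002 -1.    ] shift [0.0001 0.0006 0.121 ]
[ 1.19644080e-02 -5.56668127e+01 -2.87339777e+01  3.70580074e-02
  7.34063219e-01 -1.86524107e-03]
```

View pics/wrist6.png

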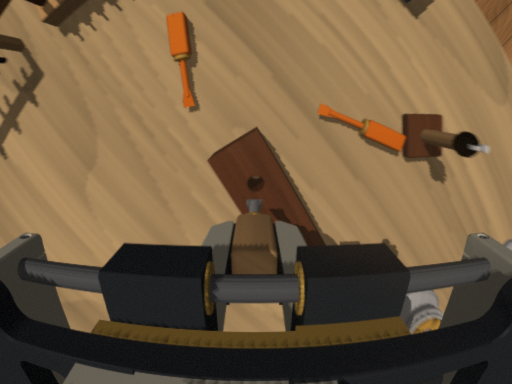

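View pics/wrist6c.png

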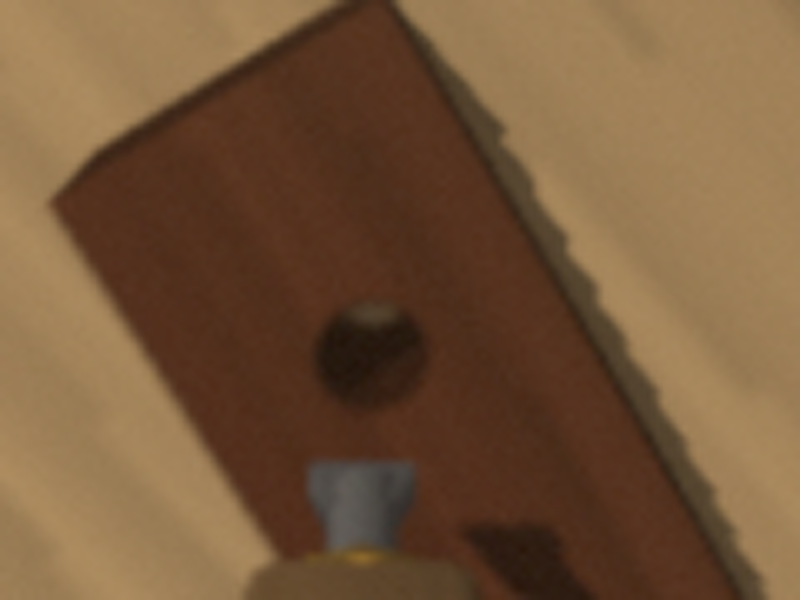

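View pics/scene6c.png

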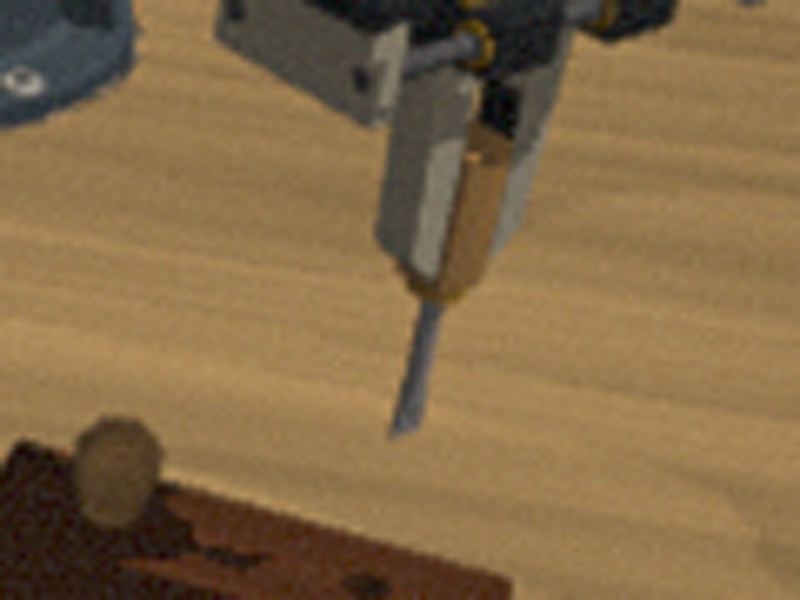

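Emit:
{"api": "send_rows", "payload": {
  "series": [
    {"dx": -0.04,"dy": 0.041,"dz": 0,"wx": 0,"wy": 0,"wz": 0.03,"hand": -1},
    {"dx": -0.08,"dy": 0.082,"dz": 0,"wx": 0,"wy": 0,"wz": 0.06,"hand": -1},
    {"dx": -0.12,"dy": 0.123,"dz": 0,"wx": 0,"wy": 0,"wz": 0.1,"hand": -1},
    {"dx": -0.16,"dy": 0.165,"dz": 0,"wx": 0,"wy": 0,"wz": 0.142,"hand": -1},
    {"dx": -0.2,"dy": 0.206,"dz": 0,"wx": 0,"wy": 0,"wz": 0.142,"hand": -1}
  ]
}}

```text
time_s: 6.12
tool_pos: [0.5405, -0.0133, 0.2161]
tool_rot: [[0.766, 0.643, -0.001], [0.643, -0.766, 0.0], [-0.001, -0.001, -1.0]]
wrist_force: [0.3, 0.5, -0.5]
gripper_width: 0.0217
```

```bash
python3 to.py .546 -.087 .184
python3 - <<'E'
from h import *
np.set_printoptions(precision=4,suppress=True)
im=load('wrist6'); R=np.array([[.667,.745,0],[.745,-.667,0],[0,0,-1]]); T=np.array([.5205,.2749,.218])
for u,v in [(246.2,199.3),(262.3,199.3),(254.2,199.3)]:
    X=fray(im,u,v,T[2]-.0932); print('tip',X,R.T@(X-T))
print('hole',fray(im,255.5,183.3,.062))
W=fcloud(im); print(W[195,250:260])
E
```

```text
t 6.125 pos [ 0.5405 -0.0133  0.2161] F [ 0.2704  0.4796 -0.5433] M [0.0534 0.0481 0.0397] q [-0.1107  0.3616  1.7016  0.      1.0796  0.7617] w 0.021745013713277188
yaw of tool y deg -49.98609128314911 tilt [-0.0013  0.0002 -1.    ] shift [-0.0431  0.0601  0.0321]
tip [0.5155 0.2804 0.1248] [ 0.0008 -0.0073  0.0932]
tip [0.5255 0.2715 0.1248] [0.0008 0.006  0.0932]
tip [0.5205 0.2759 0.1248] [ 0.0008 -0.0007  0.0932]
hole [0.5204 0.2737 0.062 ]
[[0.5074 0.2678 0.0606]
 [0.5081 0.267  0.0602]
 [0.5089 0.2663 0.0603]
 [0.5098 0.2658 0.061 ]
 [0.5103 0.2648 0.0596]
 [0.5113 0.2643 0.0606]
 [0.5121 0.2636 0.0605]
 [0.513  0.2631 0.0613]
 [0.5137 0.2623 0.0609]
 [0.5145 0.2615 0.0607]]
```

Emit:
{"api": "send_rows", "payload": {
  "series": [
    {"dx": -0.03,"dy": 0.04,"dz": 0,"wx": 0,"wy": 0,"wz": 0,"hand": -1},
    {"dx": -0.043,"dy": 0.06,"dz": 0.01,"wx": 0,"wy": 0,"wz": 0,"hand": -1},
    {"dx": -0.043,"dy": 0.06,"dz": 0.025,"wx": 0,"wy": 0,"wz": 0,"hand": -1},
    {"dx": -0.043,"dy": 0.06,"dz": 0.032,"wx": 0,"wy": 0,"wz": 0,"hand": -1},
    {"dx": -0.043,"dy": 0.06,"dz": 0.032,"wx": 0,"wy": 0,"wz": 0,"hand": -1}
  ]
}}

```text
time_s: 6.75
tool_pos: [0.5463, -0.084, 0.1843]
tool_rot: [[0.765, 0.644, -0.002], [0.644, -0.765, 0.0], [-0.001, -0.001, -1.0]]
wrist_force: [0.6, 0.5, -0.4]
gripper_width: 0.0217
```

```bash
python3 to.py .5613 -.0742 .184
python3 - <<'E'
from h import *
im=save('wrist','wrist7');crop('wrist7',214,150,80,60)
E
```

```text
t 6.75 pos [ 0.5463 -0.084   0.1843] F [ 0.6245  0.5013 -0.3819] M [ 0.0357  0.0475 -0.0003] q [-0.2368  0.4211  1.6997  0.0001  1.0224  0.6338] w 0.02171501671454612
yaw of tool y deg -49.88764454064188 tilt [-0.0016  0.0005 -1.    ] shift [0.0178 0.0022 0.0003]
```

View pics/wrist7.png

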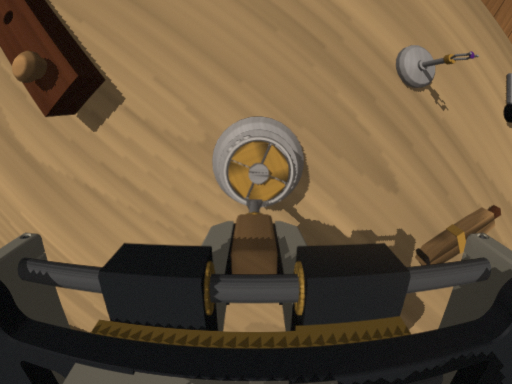

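View pics/wrist7c.png

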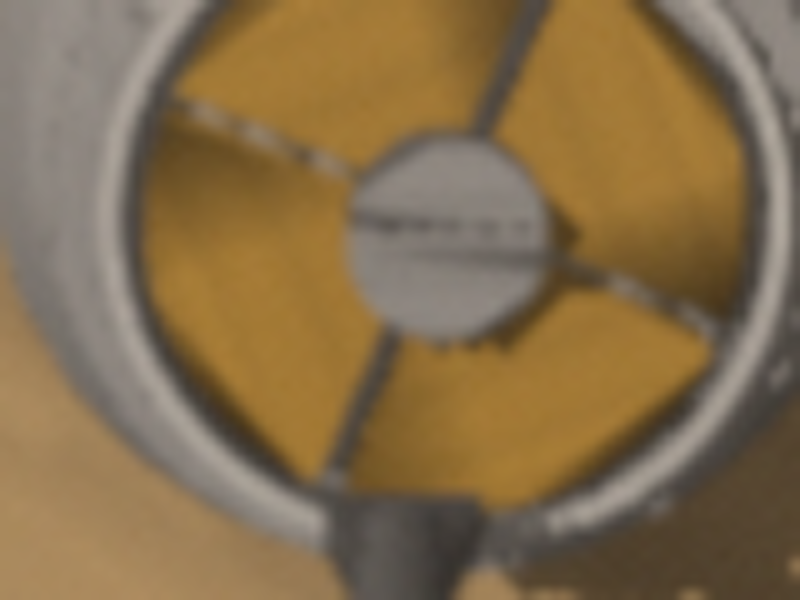

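```bash
cat > m3.py <<'E'
from h import *
import sys
np.set_printoptions(precision=2,suppress=True,linewidth=200)
fn=sys.argv[1]; c0=np.array([.5613,-.0742]); TZ=.0932
im=load(fn); s=arm.get_state(); R=s['tool_rot'];T=s['tool_pos']; W=fcloud(im); L=(W-T)@R*1000
r=np.hypot(W[...,0]-c0[0],W[...,1]-c0[1]); m=(abs(W[...,2]-.070)<.0022)&(r<.013)
(cx,cy),rad=cv2.minEnclosingCircle(L[m][:,:2].astype(np.float32)); c=np.array([cx,cy]); print('screw centre tool xy',c,rad,'n',m.sum(),'z',W[m][:,2].mean()*1000, 'world',W[m][:,:2].mean(0)*1000)
rl=np.hypot(L[...,0]-cx,L[...,1]-cy); k=(rl<7.5)&(W[...,2]<.0682)&(W[...,2]>.063)
P=L[k][:,:2]; q=P.mean(0); f=cv2.fitLine(P.astype(np.float32),cv2.DIST_L2,0,.01,.01).ravel(); d=f[:2]*np.sign(f[1])
print('slot n',k.sum(),'mean',q,'dir',d,'angle from tool y (ccw about tool z, deg)',np.degrees(np.arctan2(-d[0],d[1])),'perp off',np.dot(q-c,[d[1],-d[0]]))
# tip: gray blade pixels near predicted
zt=T[2]-TZ-.001
for du in (-6.5,0,6.5):
    X=T+R@np.array([.001,du/1000,TZ]); print('pred edge px',fproj(im,X))
g=cv2.cvtColor(im['color'],cv2.COLOR_RGB2GRAY).astype(int)
u,v=[int(round(a)) for a in fproj(im,T+R@np.array([.001,0,TZ]))]; print(u,v); print(g[v-5:v+7,u-12:u+13]); print((L[v-5:v+7,u-12:u+13,2]).astype(int))
E
python3 m3.py wrist7
```

```text
screw centre tool xy [17.94  2.21] 9.085132598876953 n 262 z 69.67411515909326 world [561.69 -74.06]
slot n 50 mean [17.44  2.16] dir [0.01 1.  ] angle from tool y (ccw about tool z, deg) -0.5348764 perp off -0.4999429464198871
pred edge px (np.float64(247.69873983662498), np.float64(198.9179665178916))
pred edge px (np.float64(255.55185367971256), np.float64(198.91877201873945))
pred edge px (np.float64(263.4028634739852), np.float64(198.9158359199523))
256 199
[[126 124 117  96  75  70  81  92  98 100 103 106 109 112 114 118 119 121 124 124 124 124 124 125 126]
 [125 124 110  84  72  76  85  92  95 100 102 104 107 109 110 113 116 119 123 123 125 127 126 126 129]
 [119 122 101  81  71  80  89  91  95  96  99 103 104 107 109 112 114 120 123 126 128 129 127 126 126]
 [105 112 104 100  90  84  87  91  93  96  98 101 102 106 110 110 117 119 123 126 127 126 124 122 119]
 [ 87  92  94  99  92  85  86  86  90  93  95  97 100 104 109 112 115 118 121 124 124 123 123 116 109]
 [ 94  84  79  80  80  79  78  80  80  80  83  83  85  88  90  91  94  98 111 118 119 120 117 105  89]
 [134 114  90  
[... 6500 characters left out ...]
                 136                   81                   77                   74                   71                   70                   69
                    68                   68                   70                   70                   72                   74                   78                   81                  134
                   137                  135                  135                  135                  135                  135                  135]]m3.py:16: RuntimeWarning: invalid value encountered in cast
  u,v=[int(round(a)) for a in fproj(im,T+R@np.array([.001,0,TZ]))]; print(u,v); print(g[v-5:v+7,u-12:u+13]); print((L[v-5:v+7,u-12:u+13,2]).astype(int))
```

Emit:
{"api": "send_rows", "payload": {
  "series": [
    {"dx": 0.009,"dy": 0.002,"dz": 0,"wx": 0,"wy": 0,"wz": 0,"hand": -1},
    {"dx": 0.0176,"dy": 0.0036,"dz": 0.003,"wx": 0,"wy": 0,"wz": 0,"hand": -1},
    {"dx": 0.0176,"dy": 0.0036,"dz": 0.01,"wx": 0,"wy": 0,"wz": 0,"hand": -1},
    {"dx": 0.0176,"dy": 0.0036,"dz": 0.014,"wx": 0,"wy": 0,"wz": 0,"hand": -1},
    {"dx": 0.0176,"dy": 0.0036,"dz": 0.014,"wx": 0,"wy": 0,"wz": 0,"hand": -1}
  ]
}}

```text
time_s: 7.42
tool_pos: [0.5621, -0.0766, 0.1707]
tool_rot: [[0.766, 0.643, -0.001], [0.643, -0.766, 0.0], [-0.001, -0.001, -1.0]]
wrist_force: [0.2, -0.3, -1.8]
gripper_width: 0.0217
```

```bash
python3 to.py .5613 -.0742 .164
python3 - <<'E'
from h import *
im=save('wrist','wrist8');crop('wrist8',214,170,80,60)
save('side','side8');crop('side8',240,130,80,60)
save('scene','scene8');crop('scene8',192,130,80,60)
E
sed -i 's/(W\[...,2\]-.070)<.0022/(W[...,2]-.070)<.0018/' m3.py; python3 m3.py wrist8 | head -20
```

```text
t 7.425 pos [ 0.5621 -0.0766  0.1707] F [ 0.1832 -0.3197 -1.8421] M [ 0.0086  0.0555 -0.0568] q [-0.2174  0.4627  1.6725 -0.0001  1.0074  0.6546] w 0.0217249257478246
yaw of tool y deg -49.96000813085489 tilt [-0.001   0.0001 -1.    ] shift [ 0.0009 -0.0023  0.0067]
screw centre tool xy [ 0.99 -2.36] 9.04936408996582 n 173 z 69.78339416028693 world [564.05 -71.7 ]
slot n 50 mean [-0.01 -2.14] dir [-0.01  1.  ] angle from tool y (ccw about tool z, deg) 0.5848256 perp off -1.0038679503667558
pred edge px (np.float64(247.64535980775057), np.float64(198.86394541097206))
pred edge px (np.float64(255.49936786264203), np.float64(198.86506059385147))
pred edge px (np.float64(263.3513471476561), np.float64(198.8624582011286))
255 199
[[ 98  93  94  99 101 106 111 111 115 119 119 122 124 126 127 129 131 130 131 129 105  77  70  86 107]
 [117 115 115 115 101 107 118 105 112 123 125 126 128 127 117 124 130 119 124 131 108  76  65  72  98]
 [129 131 131 130 121 123 129 120 124 129 130 130 129 128 120 124 128 122 124 126 103  73  64  82  99]
 [129 127 127 126 125 122 121 119 117 116 115 111 112 10
[... 765 characters left out ...]
3]
 [123 124 120 100  78  73  76  84  87  87  82  77  71  63  57  56  53  51  55  60  62  63  63  65  64]]
[[                 101                  100                  100                  102                  101                  101                  102                  101                  101
                   101                  103                  101                  101                  101                  100                  101                  100                  100m3.py:16: RuntimeWarning: invalid value encountered in cast
  u,v=[int(round(a)) for a in fproj(im,T+R@np.array([.001,0,TZ]))]; print(u,v); print(g[v-5:v+7,u-12:u+13]); print((L[v-5:v+7,u-12:u+13,2]).astype(int))
```

View pics/wrist8c.png

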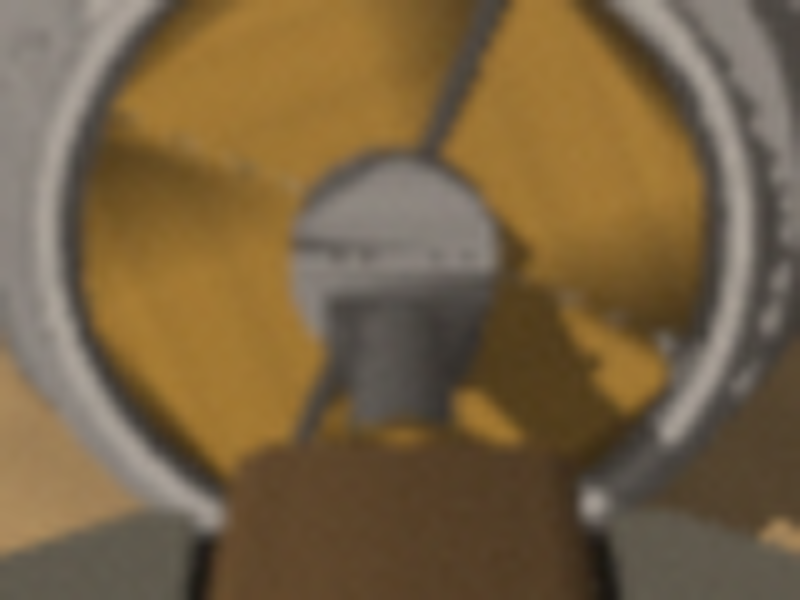

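View pics/side8c.png

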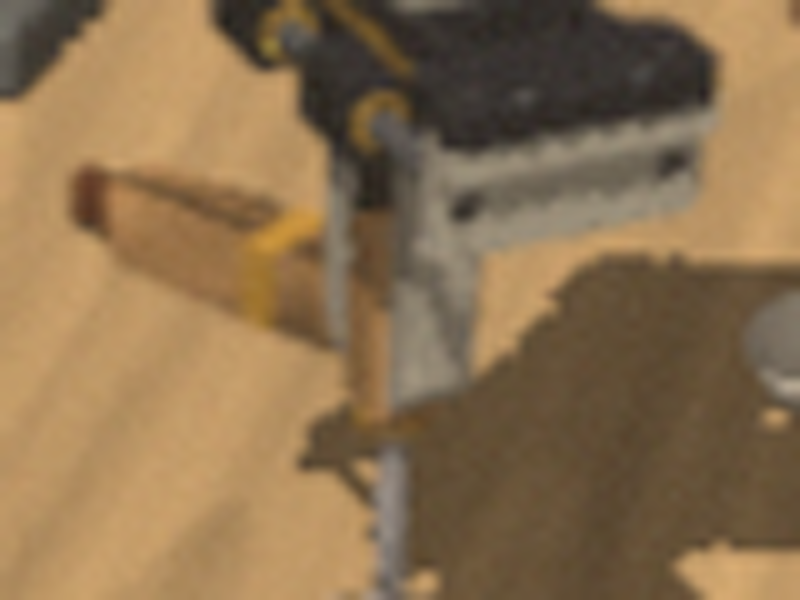

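View pics/scene8c.png

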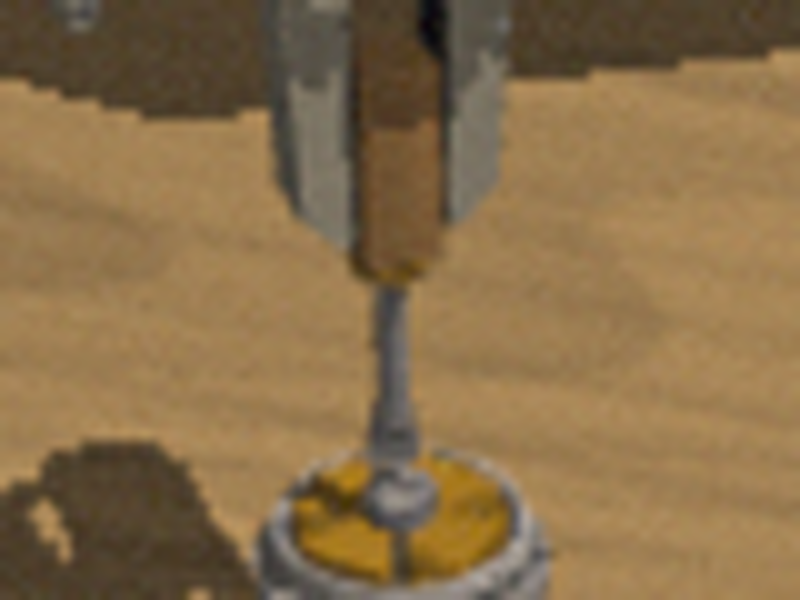

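Run:
```python
from h import *
np.set_printoptions(precision=2,suppress=True,linewidth=200)
s=arm.get_state();
im=load('wrist8'); R=s['tool_rot'];T=s['tool_pos'];W=fcloud(im);L=(W-T)@R*1000
def tl(u,v,z): return R.T@(fray(im,u,v,z)-T)*1000
for b in (0,.0011):
  print('screw',tl(253.0,194.9,.071-b),'tipfront',tl(253.9,199.3,T[2]-.0932-b),tl(253.9,198.6,T[2]-.0932-b))
D=np.nan_to_num(L[186:206,240:268,2]).astype(int); print(D)
# circle fit on head boundary from depth: boundary pixels of head mask away from blade
m=((abs(W[...,2]-.0698)<.0018)|((W[...,2]>.064)&(W[...,2]<.068)))&(np.hypot(L[...,0]-1,L[...,1]+2.4)<9.6)
m&=(L[...,0]>0.5)
from scipy.optimize import least_squares
mm=m.astype(np.uint8); cn=max(cv2.findContours(mm,cv2.RETR_EXTERNAL,cv2.CHAIN_APPROX_NONE)[0],key=len)[:,0]
P=np.array([L[v,u,:2] for u,v in cn]); P=P[P[:,0]>1.2]
r=least_squares(lambda p:np.hypot(P[:,0]-p[0],P[:,1]-p[1])-8.75,[1,-2.4],loss='soft_l1',f_scale=.3); print('circ',r.x,np.abs(r.fun).mean())
```

```text
screw [  2.37  -2.09 100.28] tipfront [ 0.62 -1.32 93.2 ] [ 1.23 -1.32 93.2 ]
screw [  2.06  -2.09 101.38] tipfront [ 0.29 -1.32 94.3 ] [ 0.9  -1.32 94.3 ]
[[108 109 108 110 108 109 108 107 104 103 102 102 101 102 102 102 103 104 106 109 110 109 109 109 109 109 109 110]
 [119 108 109 109 108 110 105 103 101 100 101 102 101 101 101 100 102 102 104 106 109 109 110 109 109 109 108 108]
 [116 118 119 122 109 106 101 100 102 101  99 102 100 101 100 100 101 102 102 102 105 109 109 109 109 109 109 109]
 [112 114 115 118 104 101 101  99 101 100 101 101 101 101 100 102 102 101 101 101 101 106 109 110 109 108 110 110]
 [109 112 113 114 103 102 101 102 102 102 100 102 101 101 100 101 102 102 101 101 101 100 107 108 109 110 109 108]
 [108 109 110 105 101 100 101 101 102 101 102 102 100 101 100 101 101 101 101 101 101 100 104 108 110 109 109 109]
 [108 108 110 102 102 101 102 101 100 102 100 101 101 102 101 101 100 101 101 101 100 101 100 110 109 109 110 109]
 [108 109 109 100 101 100 100 100 102 101 102 101 101 101  99 101 102 101 101 101 102 102 101 110 110 109 108 108]
 [107 109 109 101 100 10
[... 693 characters left out ...]
89  89  88  89  89  82  80  81  80  82  82  88  90  88  88  90 101 109 109 111 112 113]
 [109 109 108 109 101 101  87  86  84  85  83  79  79  79  78  79  80  83  85  85  86  88 109 109 109 110 108 110]
 [109 108 109 110 109 101  85  82  81  82  78  77  76  75  76  77  77  79  81  81  82  84 109 108 109 109 109 110]
 [109 109 107 109 109 101  85  80  79  77  76  74  73  75  75  75  75  77  78  79  81  85 109 110 109 109 110 111]
 [110 110 108 109 108 108  85  80  79  76  73  71  71  72  71  70  72  74  74  78  81  86 111 110 109 108 109 108]
 [108 109 108 109 107 110 121  80  78  75  71  70  69  68  68  69  70  71  75  79  80 109 109 109 109 110 109 109]]
circ [ 1.1  -2.48] 0.811024038826407
```

Run:
```python
from h import *
np.set_printoptions(precision=2,suppress=True,linewidth=200)
s=arm.get_state();
for fn,sc,tp in (('wrist8',(252.5,196.0),(253.5,198.5)),):
  im=load(fn); R=s['tool_rot'];T=s['tool_pos']
  def tl(u,v,z): return R.T@(fray(im,u,v,z)-T)*1000
  for b in (0,.0011):
    a=tl(*sc,.071-b);t=tl(*tp,T[2]-.0932-b); t[0]-=1; print(a,t,'move',a-t)
W=fcloud(im);L=(W-T)@R*1000
print(np.nan_to_num(W[172:190,240:268,2]*1000).astype(int))
```

```text
[  1.4   -2.52 100.28] [ 0.32 -1.65 93.2 ] move [ 1.08 -0.86  7.08]
[  1.08  -2.52 101.38] [-0.02 -1.66 94.3 ] move [ 1.09 -0.87  7.08]
[[62 61 62 61 61 60 61 61 62 62 62 61 61 61 61 62 62 61 61 62 60 50 49 54 62 62 60 60]
 [61 62 61 62 62 61 62 60 62 62 63 62 61 62 61 62 61 61 61 60 50 50 49 56 62 62 60 61]
 [61 61 61 62 62 63 61 63 61 61 62 59 61 62 61 62 60 61 62 61 49 49 53 61 61 61 61 61]
 [61 61 61 62 61 61 62 62 62 61 62 61 61 62 61 62 61 61 60 50 51 50 57 62 61 62 60 61]
 [61 62 61 62 61 62 60 61 61 60 61 60 61 62 61 61 61 62 61 49 50 52 60 61 62 61 62 62]
 [62 63 61 62 62 63 61 62 63 61 62 62 61 60 60 62 61 62 49 49 48 55 61 62 61 61 61 62]
 [62 61 63 61 61 60 61 61 61 61 60 62 61 61 62 61 62 61 49 49 52 59 62 60 61 63 61 63]
 [61 62 61 62 62 61 61 61 60 61 62 62 62 61 60 61 61 48 49 50 55 61 61 61 63 61 60 62]
 [61 62 61 61 62 61 61 61 61 61 61 60 62 61 62 62 61 50 50 50 58 62 60 61 60 61 63 62]
 [62 61 61 62 62 61 62 61 61 62 60 60 62 63 61 61 61 50 49 53 61 61 61 61 63 61 61 62]
 [61 61 60 62 61 61 62 61 60 61 62 60 60 61 61 62 49 49 51 57 61 61 61 61 62 61 61 61]
 [60 61 61 61 61 61 63 61 61 61 61 61 61 61 61 61 49 49 53 59 61 61 61 62  0 61 61 62]
 [61 62 61 61 61 61 62 61 62 61 61 62 63 63 62 49 50 50 56 61 62 62 61 61 61 61 61 61]
 [61 61 61 62 62 61 61 61 62 63 66 65 65 65 65 65 65 63 59 61 62 62 62 62 62 62 60 61]
 [62 61 62 61 62 61 62 63 66 67 68 69 69 69 69 68 67 66 64 61 60 62 62 62 61 61 61 61]
 [52 62 61 62 62 61 65 68 69 70 70 68 70 69 69 70 69 69 67 64 62 61 60 61 62 61 62 62]
 [54 52 51 49 61 65 69 70 68 69 71 69 70 69 70 70 69 69 68 69 65 62 61 61 61 61 61 62]
 [58 57 55 52 66 69 70 71 69 70 70 69 70 69 70 68 69 69 70 69 69 65 61 61 61 62 60 61]]
```

Emit:
{"api": "send_rows", "payload": {
  "series": [
    {"dx": 0.0011,"dy": -0.0009,"dz": 0,"wx": 0,"wy": 0,"wz": 0,"hand": -1},
    {"dx": 0.0011,"dy": -0.0009,"dz": 0,"wx": 0,"wy": 0,"wz": 0,"hand": -1},
    {"dx": 0.0011,"dy": -0.0009,"dz": 0.002,"wx": 0,"wy": 0,"wz": 0,"hand": -1},
    {"dx": 0.0011,"dy": -0.0009,"dz": 0.0045,"wx": 0,"wy": 0,"wz": 0,"hand": -1},
    {"dx": 0.0011,"dy": -0.0009,"dz": 0.0045,"wx": 0,"wy": 0,"wz": 0,"hand": -1}
  ]
}}

```text
time_s: 8.2
tool_pos: [0.5626, -0.0751, 0.1663]
tool_rot: [[0.766, 0.643, -0.0], [0.643, -0.766, 0.0], [-0.0, -0.0, -1.0]]
wrist_force: [-0.7, -0.7, -1.6]
gripper_width: 0.022
```

```bash
cat > look.py <<'E'
from h import *
import sys
np.set_printoptions(precision=2,suppress=True,linewidth=200)
fn=sys.argv[1]; im=save('wrist',fn); crop(fn,214,170,80,60)
s=arm.get_state(); R=s['tool_rot'];T=s['tool_pos'];W=fcloud(im);L=(W-T)@R*1000
print(s['time_s'],T*1000,'tipz',T[2]*1000-93.2,'F',s['wrist_force'],'eff6',s['effort'][5])
print(np.nan_to_num(L[186:206,240:268,2]).astype(int))
E
python3 look.py wrist9
```

```text
8.25 [562.66 -75.11 166.48] tipz 73.28119629092227 F [ 0.91  0.09 -1.38] eff6 -0.0001434111163689522
[[103 104 105 104 103 104 103 104 106 104 105 104 104 104 105 104 105 117 116 111 105 104 105 104 105 105 104 104]
 [105 104 103 105 103 103 104 105 105 104 104 103 102 102 102 103 103 117 116 107 103 104 104 104 104 103 104 103]
 [105 102 105 104 105 105 104 103 104 102 101 100  99  98  99  99 100 101 102 105 105 103 104 104 105 105 104 104]
 [104 104 104 105 105 103 104 103 100  99  97  96  96  96  96  95  97  97  98 100 104 103 104 103 103 103 104 104]
 [115 115 114 105 104 104 102  99  96  97  95  95  97  96  96  96  96  98  97  99  99 102 104 104 105 105 104 105]
 [110 112 113 113 114 103  98  95  97  97  96  96  96  97  96  95  97  95  95  96  96  99 103 104 103 105 105 104]
 [108 109 109 111 112  98  97  96  97  97  96  97  98  97  97  96  96  96  97  95  97  97  99 105 106 104 105 104]
 [105 105 105 107 101  96  96  97  96  97  96  96  96  96  97  96  96  97  96  97  97  96  97 102 104 103 104 105]
 [105 104 104 105  98  96  96  97  96  97  96  96  96  96  96  97  96  97  96  
[... 601 characters left out ...]
 105 104]
 [  0 104 104  98  99  98  89  89  88  88  88  82  82  81  80  82  83  89  87  87  89  89 100  98 113 113 115 105]
 [104 103 104  96  96  96  85  86  85  84  79  80  78  77  78  79  79  81  84  85  85  86  95  97 110 110 112 113]
 [104 104 105 104  97  96  85  81  80  81  78  76  75  75  75  76  77  79  81  80  82  83  96  96 108 107 107 110]
 [104 104 104 105  96  96  83  81  79  78  76  74  74  73  72  73  74  76  78  77  81  84  96  96 105 106 105 107]
 [104 103 104 106 104  96  84  80  78  73  73  72  71  70  70  71  71  73  74  77  80  84  96 104 104 105 104 103]
 [104 104 105 105 104  97  96  81  76  75  71  69  69  67  68  69  68  70  73  77  80  96  95   0 104 104 104 105]]
```

View pics/wrist9c.png

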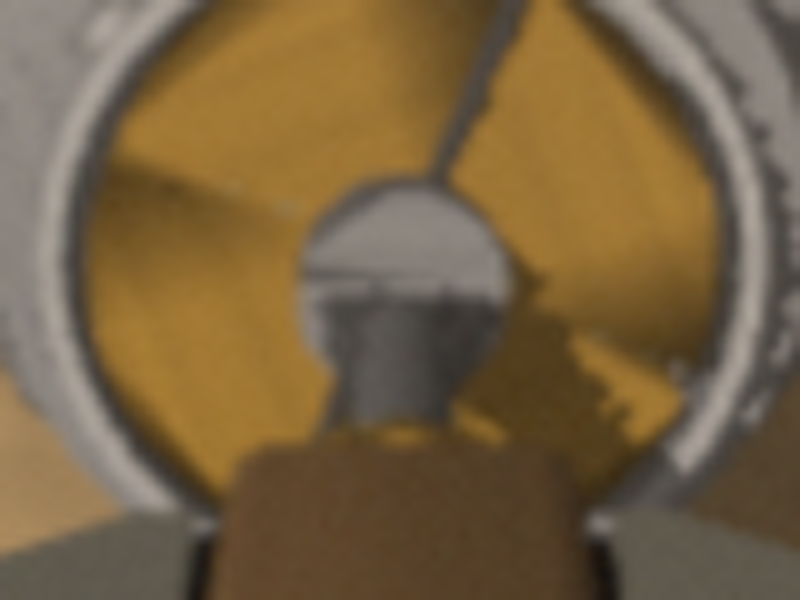

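Run:
```python
from h import *
np.set_printoptions(precision=2,suppress=True,linewidth=200)
s=arm.get_state();im=load('wrist9'); R=s['tool_rot'];T=s['tool_pos']
def tl(u,v,z): return R.T@(fray(im,u,v,z)-T)*1000
for v in (198.7,199.0,199.3):
    a=tl(253.2,v,.070);t=tl(253.5,198.5,T[2]-.0932-.001); t[0]-=1; print(a,t,'move',a-t)
```

```text
[ 0.2  -1.6  96.48] [ 0.06 -1.34 94.2 ] move [ 0.14 -0.26  2.28]
[-0.06 -1.6  96.48] [ 0.06 -1.34 94.2 ] move [-0.13 -0.26  2.28]
[-0.33 -1.6  96.48] [ 0.06 -1.34 94.2 ] move [-0.39 -0.26  2.28]
```

Emit:
{"api": "send_rows", "payload": {
  "series": [
    {"dx": 0,"dy": -0.0002,"dz": 0.001,"wx": 0,"wy": 0,"wz": 0,"hand": -1},
    {"dx": 0,"dy": -0.0002,"dz": 0.002,"wx": 0,"wy": 0,"wz": 0,"hand": -1},
    {"dx": 0,"dy": -0.0002,"dz": 0.003,"wx": 0,"wy": 0,"wz": 0,"hand": -1},
    {"dx": 0,"dy": -0.0002,"dz": 0.0035,"wx": 0,"wy": 0,"wz": 0,"hand": -1},
    {"dx": 0,"dy": -0.0002,"dz": 0.0035,"wx": 0,"wy": 0,"wz": 0,"hand": -1}
  ]
}}

```text
time_s: 8.88
tool_pos: [0.5626, -0.075, 0.1631]
tool_rot: [[0.766, 0.643, 0.0], [0.643, -0.766, 0.0], [0.0, -0.0, -1.0]]
wrist_force: [0.1, -0.2, -1.6]
gripper_width: 0.0218
```

```bash
cat > st.py <<'E'
from h import *
np.set_printoptions(precision=3,suppress=True,linewidth=200)
A=[]
for i in range(6):
    arm.get_image('side'); s=arm.get_state(); A.append(np.r_[s['tool_pos']*1000,s['wrist_force'],s['ft_torque'],s['effort'][5],s['joint_pos'][5]])
A=np.array(A); R=s['tool_rot']; print('t',s['time_s'],'mean',A.mean(0),'\nsd',A.std(0),'\ntipz',A[:,2].mean()-93.2,'yaw',np.degrees(np.arctan2(R[1,1],R[0,1])),'w',s['gripper_width'], 'eff',s['effort'])
E
python3 st.py
```

```text
t 9.175 mean [562.615 -74.97  163.164  -0.081  -0.061  -1.031   0.01    0.08    0.002   0.      0.657] 
sd [0.008 0.009 0.012 0.675 0.403 0.507 0.024 0.028 0.032 0.    0.   ] 
tipz 69.96448887923903 yaw -49.95359234764037 w 0.022149372044171188 eff [  0.001 -54.541 -26.248   0.06   -0.036   0.   ]
```

Emit:
{"api": "send_rows", "payload": {
  "series": [
    {"dx": 0,"dy": 0,"dz": 0.0005,"wx": 0,"wy": 0,"wz": 0,"hand": -1},
    {"dx": 0,"dy": 0,"dz": 0.001,"wx": 0,"wy": 0,"wz": 0,"hand": -1},
    {"dx": 0,"dy": 0,"dz": 0.0015,"wx": 0,"wy": 0,"wz": 0,"hand": -1},
    {"dx": 0,"dy": 0,"dz": 0.0018,"wx": 0,"wy": 0,"wz": 0,"hand": -1},
    {"dx": 0,"dy": 0,"dz": 0.0018,"wx": 0,"wy": 0,"wz": 0,"hand": -1}
  ]
}}

```text
time_s: 9.8
tool_pos: [0.5626, -0.075, 0.1613]
tool_rot: [[0.766, 0.643, -0.0], [0.643, -0.766, 0.0], [-0.0, -0.0, -1.0]]
wrist_force: [-0.1, -0.4, -0.3]
gripper_width: 0.0218
```

```bash
python3 st.py; python3 look.py wrist10 | head -1
```

```text
t 10.1 mean [562.609 -74.97  161.354   0.111  -0.136  -1.24    0.034   0.049  -0.034   0.      0.657] 
sd [0.004 0.005 0.012 0.496 0.333 0.282 0.029 0.03  0.037 0.    0.   ] 
tipz 68.15373279736487 yaw -49.95725612689077 w 0.02206958740266452 eff [ -0.002 -54.597 -26.169   0.06   -0.036   0.   ]
10.15 [562.62 -74.98 161.34] tipz 68.1384853030168 F [-0.22 -0.42 -0.82] eff6 6.842499942649738e-05
```

View pics/wrist10c.png

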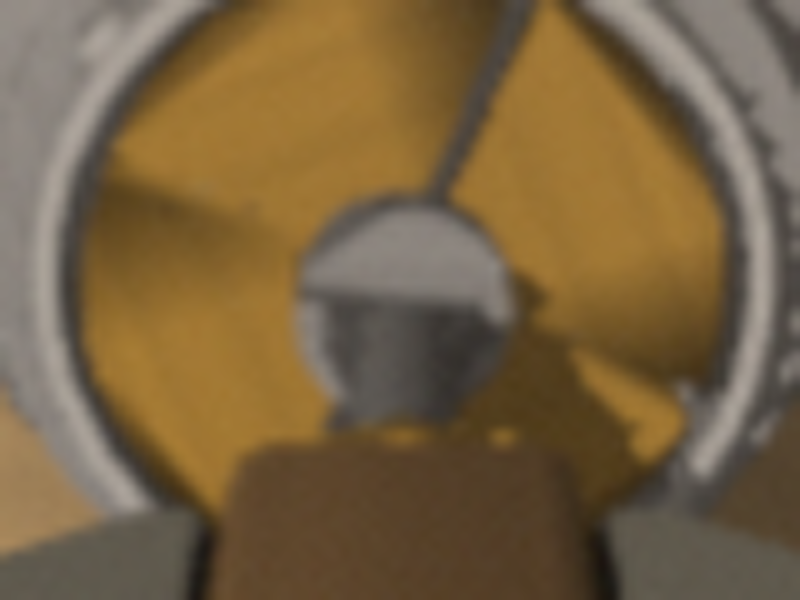

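Emit:
{"api": "send_rows", "payload": {
  "series": [
    {"dx": 0,"dy": 0,"dz": 0.0004,"wx": 0,"wy": 0,"wz": 0,"hand": -1},
    {"dx": 0,"dy": 0,"dz": 0.0004,"wx": 0,"wy": 0,"wz": 0.025,"hand": -1},
    {"dx": -0.0001,"dy": 0,"dz": 0.0004,"wx": 0,"wy": 0,"wz": 0.05,"hand": -1},
    {"dx": -0.0001,"dy": 0,"dz": 0.0004,"wx": 0,"wy": 0,"wz": 0.075,"hand": -1},
    {"dx": -0.00015,"dy": 0,"dz": 0.0004,"wx": 0,"wy": 0,"wz": 0.1,"hand": -1}
  ],
  "squeeze": 55
}}

```text
time_s: 10.78
tool_pos: [0.5624, -0.0751, 0.1609]
tool_rot: [[0.827, 0.562, -0.0], [0.562, -0.827, -0.0], [-0.0, -0.0, -1.0]]
wrist_force: [0.5, -0.1, -1.6]
gripper_width: 0.0219
```

```bash
cat > q.py <<'E'
from h import *
np.set_printoptions(precision=4,suppress=True,linewidth=200)
def p():
    s=arm.get_state(); R=s['tool_rot']; print('t',s['time_s'],s['tool_pos']*1000,'F',s['wrist_force'].round(2),'Mz',s['ft_torque'][2].round(3),'eff',s['effort'][[0,3,4,5]],'q6',s['joint_pos'][5],'yaw',np.degrees(np.arctan2(R[1,1],R[0,1])).round(3))
import sys
p()
for i in range(int(sys.argv[1])): arm.get_image('side'); p()
E
python3 q.py 3
```

```text
t 10.775 [562.4267 -75.0896 160.9124] F [ 0.54 -0.14 -1.62] Mz -0.051 eff [ 0.0903  0.1081 -0.1293 -0.3227] q6 0.7588908358167076 yaw -55.784
t 10.825 [562.4036 -75.0762 160.8959] F [-0.18  0.52 -1.25] Mz -0.002 eff [ 0.0893  0.0957 -0.1285 -0.2335] q6 0.7600080844206138 yaw -55.847
t 10.875 [562.4222 -75.0784 160.9205] F [-1.03  0.28 -1.06] Mz -0.033 eff [ 0.0689  0.1054 -0.1401  0.2987] q6 0.7582090889967765 yaw -55.743
t 10.925 [562.4437 -75.0511 160.9241] F [-0.05  0.12 -1.07] Mz 0.028 eff [ 0.0816  0.1106 -0.1453  0.1499] q6 0.757315765935684 yaw -55.691
```

Emit:
{"api": "send_rows", "payload": {
  "series": [
    {"dx": 0,"dy": 0,"dz": 0,"wx": 0,"wy": 0,"wz": 0.03,"hand": -1},
    {"dx": -0.0001,"dy": 0,"dz": 0,"wx": 0,"wy": 0,"wz": 0.06,"hand": -1},
    {"dx": -0.0001,"dy": 0,"dz": 0,"wx": 0,"wy": 0,"wz": 0.08,"hand": -1},
    {"dx": -0.00015,"dy": 0,"dz": 0,"wx": 0,"wy": 0,"wz": 0.1,"hand": -1},
    {"dx": -0.00015,"dy": 0,"dz": 0,"wx": 0,"wy": 0,"wz": 0.1,"hand": -1}
  ]
}}

```text
time_s: 11.55
tool_pos: [0.5624, -0.0751, 0.161]
tool_rot: [[0.878, 0.478, 0.0], [0.478, -0.878, 0.0], [0.0, -0.0, -1.0]]
wrist_force: [-0.6, 0.6, -1.5]
gripper_width: 0.0218
```

```bash
python3 q.py 5
```

```text
t 11.55 [562.3876 -75.111  160.9519] F [-0.59  0.57 -1.49] Mz 0.099 eff [-0.3353 -0.0284 -0.1056  0.2531] q6 0.8572892909418172 yaw -61.432
t 11.6 [562.384  -75.1286 160.929 ] F [ 0.75  1.01 -1.27] Mz 0.106 eff [-0.352  -0.0387 -0.1023  0.1498] q6 0.8569221861333419 yaw -61.41
t 11.65 [562.3625 -75.1242 160.9318] F [-0.69 -0.   -1.53] Mz -0.006 eff [-0.3686 -0.0485 -0.0996  0.1027] q6 0.8567551014563055 yaw -61.401
t 11.7 [562.3606 -75.1119 160.9138] F [-0.16  0.37 -0.94] Mz 0.061 eff [-0.3841 -0.058  -0.0967  0.0848] q6 0.8568011785120137 yaw -61.404
t 11.75 [562.3782 -75.112  160.9182] F [-0.56  0.59 -1.  ] Mz 0.004 eff [-0.4022 -0.067  -0.0939  0.0786] q6 0.856804645075019 yaw -61.403
t 11.8 [562.3793 -75.1388 160.9316] F [ 0.07  0.91 -1.14] Mz 0.121 eff [-0.4161 -0.0755 -0.0914  0.0769] q6 0.856852024276011 yaw -61.409
```

Emit:
{"api": "send_rows", "payload": {
  "series": [
    {"dx": 0,"dy": 0,"dz": 0,"wx": 0,"wy": 0,"wz": 0.03,"hand": -1},
    {"dx": -0.0001,"dy": 0,"dz": 0,"wx": 0,"wy": 0,"wz": 0.06,"hand": -1},
    {"dx": -0.0001,"dy": 0,"dz": 0,"wx": 0,"wy": 0,"wz": 0.085,"hand": -1},
    {"dx": -0.00015,"dy": 0,"dz": 0,"wx": 0,"wy": 0,"wz": 0.1,"hand": -1},
    {"dx": -0.00015,"dy": 0,"dz": 0,"wx": 0,"wy": 0,"wz": 0.1,"hand": -1}
  ]
}}

```text
time_s: 12.42
tool_pos: [0.5623, -0.0752, 0.161]
tool_rot: [[0.922, 0.388, 0.0], [0.388, -0.922, 0.0], [0.0, 0.0, -1.0]]
wrist_force: [0.1, 1.3, -2.0]
gripper_width: 0.022
```

```bash
python3 q.py 3
```

```text
t 12.425 [562.2979 -75.1673 160.9563] F [ 0.12  1.34 -2.03] Mz 0.082 eff [-1.0241 -0.3806  0.1184  0.2363] q6 0.9569898873027595 yaw -67.155
t 12.475 [562.2783 -75.1748 160.9268] F [-0.02  1.03 -1.4 ] Mz 0.098 eff [-1.051  -0.3969  0.1304  0.1535] q6 0.9566854783580544 yaw -67.138
t 12.525 [562.2795 -75.1674 160.9471] F [ 1.52  1.29 -1.81] Mz 0.093 eff [-1.0801 -0.4128  0.1418  0.1162] q6 0.9566351067351686 yaw -67.135
t 12.575 [562.2755 -75.181  160.9144] F [ 0.43  1.43 -2.48] Mz 0.146 eff [-1.1058 -0.4274  0.1529  0.1021] q6 0.9566067557708132 yaw -67.135
```

Emit:
{"api": "send_rows", "payload": {
  "series": [
    {"dx": 0,"dy": 0,"dz": 0,"wx": 0,"wy": 0,"wz": 0.03,"hand": -1},
    {"dx": -0.0001,"dy": 0,"dz": 0,"wx": 0,"wy": 0,"wz": 0.06,"hand": -1},
    {"dx": -0.0001,"dy": 0,"dz": 0,"wx": 0,"wy": 0,"wz": 0.085,"hand": -1},
    {"dx": -0.00015,"dy": 0,"dz": 0,"wx": 0,"wy": 0,"wz": 0.1,"hand": -1},
    {"dx": -0.00015,"dy": 0,"dz": 0,"wx": 0,"wy": 0,"wz": 0.1,"hand": -1}
  ]
}}

```text
time_s: 13.2
tool_pos: [0.5622, -0.0752, 0.161]
tool_rot: [[0.956, 0.294, 0.0], [0.294, -0.956, 0.0], [0.0, -0.0, -1.0]]
wrist_force: [2.2, 2.4, -1.6]
gripper_width: 0.0217
```

```bash
python3 q.py 3
```

```text
t 13.2 [562.179  -75.2083 160.9668] F [ 2.21  2.4  -1.58] Mz 0.081 eff [-1.7515 -0.7818  0.4621  0.2366] q6 1.0568139340590332 yaw -72.883
t 13.25 [562.1715 -75.222  160.961 ] F [ 1.77  3.11 -2.56] Mz 0.119 eff [-1.7843 -0.8004  0.4799  0.1538] q6 1.0564868788392003 yaw -72.865
t 13.3 [562.1875 -75.2336 160.9674] F [ 1.94  2.81 -1.98] Mz 0.141 eff [-1.8112 -0.8179  0.497   0.1165] q6 1.0564609833273715 yaw -72.864
t 13.35 [562.1528 -75.2418 160.9602] F [ 2.13  3.02 -2.16] Mz 0.076 eff [-1.8418 -0.8342  0.5135  0.1025] q6 1.0565092227312556 yaw -72.867
```

Emit:
{"api": "send_rows", "payload": {
  "series": [
    {"dx": 0.0002,"dy": 0,"dz": 0,"wx": 0,"wy": 0,"wz": 0.03,"hand": -1},
    {"dx": 0.0004,"dy": -0.0001,"dz": 0,"wx": 0,"wy": 0,"wz": 0.06,"hand": -1},
    {"dx": 0.0004,"dy": -0.0001,"dz": 0,"wx": 0,"wy": 0,"wz": 0.085,"hand": -1},
    {"dx": 0.0004,"dy": -0.0001,"dz": 0,"wx": 0,"wy": 0,"wz": 0.1,"hand": -1},
    {"dx": 0.0004,"dy": -0.0001,"dz": 0,"wx": 0,"wy": 0,"wz": 0.1,"hand": -1}
  ]
}}

```text
time_s: 13.98
tool_pos: [0.5623, -0.0751, 0.1609]
tool_rot: [[0.98, 0.197, -0.0], [0.197, -0.98, -0.0], [-0.0, 0.0, -1.0]]
wrist_force: [-0.0, 2.2, -0.9]
gripper_width: 0.0216
```

```bash
python3 q.py 4
```

```text
t 13.975 [562.3454 -75.1162 160.9134] F [-0.04  2.21 -0.89] Mz 0.078 eff [-1.0658 -0.4067 -0.0192  0.237 ] q6 1.1573806827978377 yaw -78.614
t 14.025 [562.3434 -75.1106 160.9133] F [-0.06  1.29 -0.59] Mz 0.06 eff [-1.0377 -0.3905 -0.0384  0.1539] q6 1.1570464195658376 yaw -78.597
t 14.075 [562.3536 -75.116  160.9257] F [-0.48  1.52 -0.98] Mz 0.117 eff [-1.0107 -0.3749 -0.0569  0.1165] q6 1.1569925116347033 yaw -78.593
t 14.125 [562.361  -75.0931 160.9201] F [ 0.47  0.92 -1.45] Mz 0.052 eff [-0.9818 -0.36   -0.0741  0.1024] q6 1.1569795092129838 yaw -78.589
t 14.175 [562.3727 -75.1152 160.9064] F [ 0.09  1.32 -0.64] Mz 0.084 eff [-0.9581 -0.3463 -0.0906  0.0977] q6 1.1570215492622882 yaw -78.596
```

Emit:
{"api": "send_rows", "payload": {
  "series": [
    {"dx": 0.0001,"dy": 0,"dz": 0,"wx": 0,"wy": 0,"wz": 0.03,"hand": -1},
    {"dx": 0.0001,"dy": -0.0001,"dz": 0,"wx": 0,"wy": 0,"wz": 0.06,"hand": -1},
    {"dx": 0.0001,"dy": -0.0001,"dz": 0,"wx": 0,"wy": 0,"wz": 0.085,"hand": -1},
    {"dx": 0.0001,"dy": -0.0001,"dz": 0,"wx": 0,"wy": 0,"wz": 0.1,"hand": -1},
    {"dx": 0.0001,"dy": -0.0001,"dz": 0,"wx": 0,"wy": 0,"wz": 0.1,"hand": -1}
  ]
}}

```text
time_s: 14.8
tool_pos: [0.5624, -0.075, 0.1609]
tool_rot: [[0.995, 0.099, -0.0], [0.099, -0.995, -0.0], [-0.0, 0.0, -1.0]]
wrist_force: [-1.0, -0.3, -0.3]
gripper_width: 0.0217
```

```bash
python3 q.py 4
```

```text
t 14.8 [562.4334 -74.9988 160.9082] F [-0.96 -0.25 -0.31] Mz 0.034 eff [-0.2676  0.0199 -0.3806  0.2366] q6 1.2575769691186534 yaw -84.341
t 14.85 [562.4602 -74.9999 160.9183] F [-0.98  1.25 -0.59] Mz 0.117 eff [-0.2363  0.0369 -0.3934  0.1536] q6 1.257298675127582 yaw -84.326
t 14.9 [562.4669 -74.9881 160.9139] F [-1.53 -0.38 -0.24] Mz 0.062 eff [-0.2057  0.0531 -0.4055  0.116 ] q6 1.2572175611339604 yaw -84.321
t 14.95 [562.4529 -74.9959 160.8967] F [-1.53 -0.11  0.23] Mz 0.112 eff [-0.1774  0.0685 -0.4174  0.102 ] q6 1.2572177229946775 yaw -84.322
t 15.0 [562.4557 -74.9786 160.8935] F [-0.68  0.39 -0.43] Mz 0.054 eff [-0.1512  0.083  -0.4286  0.0973] q6 1.2572546238115867 yaw -84.323
```

Emit:
{"api": "send_rows", "payload": {
  "series": [
    {"dx": 0,"dy": 0,"dz": 0,"wx": 0,"wy": 0,"wz": 0.03,"hand": -1},
    {"dx": -0.0001,"dy": 0,"dz": 0,"wx": 0,"wy": 0,"wz": 0.06,"hand": -1},
    {"dx": -0.0001,"dy": 0,"dz": 0,"wx": 0,"wy": 0,"wz": 0.085,"hand": -1},
    {"dx": -0.0001,"dy": 0,"dz": 0,"wx": 0,"wy": 0,"wz": 0.1,"hand": -1},
    {"dx": -0.0001,"dy": 0,"dz": 0,"wx": 0,"wy": 0,"wz": 0.1,"hand": -1}
  ]
}}

```text
time_s: 15.62
tool_pos: [0.5624, -0.075, 0.1609]
tool_rot: [[1.0, -0.001, 0.0], [-0.001, -1.0, -0.0], [0.0, 0.0, -1.0]]
wrist_force: [-0.4, -0.1, -0.8]
gripper_width: 0.0217
```

```bash
python3 q.py 4
```

```text
t 15.625 [562.429  -74.9879 160.9175] F [-0.43 -0.11 -0.78] Mz 0.072 eff [-0.1128  0.0914 -0.3442  0.2364] q6 1.3575205390135179 yaw -90.074
t 15.675 [562.4009 -74.9688 160.9129] F [-1.63 -0.56 -2.05] Mz 0.119 eff [-0.1093  0.0927 -0.3414  0.1534] q6 1.3571982262398852 yaw -90.054
t 15.725 [562.4014 -74.9478 160.9036] F [-1.66  0.32 -1.08] Mz 0.074 eff [-0.1017  0.094  -0.3388  0.1159] q6 1.35714425418295 yaw -90.05
t 15.775 [562.4289 -74.9539 160.9382] F [-1.42  0.68 -1.05] Mz 0.1 eff [-0.1002  0.095  -0.3364  0.1018] q6 1.3571437044814458 yaw -90.049
t 15.825 [562.4335 -74.9722 160.9286] F [-0.26  0.2  -0.71] Mz 0.079 eff [-0.0955  0.0964 -0.3343  0.097 ] q6 1.3571958037291354 yaw -90.055
```

Emit:
{"api": "send_rows", "payload": {
  "series": [
    {"dx": 0,"dy": 0,"dz": 0,"wx": 0,"wy": 0,"wz": 0.03,"hand": -1},
    {"dx": 0,"dy": 0,"dz": 0,"wx": 0,"wy": 0,"wz": 0.06,"hand": -1},
    {"dx": 0,"dy": 0,"dz": 0,"wx": 0,"wy": 0,"wz": 0.085,"hand": -1},
    {"dx": 0,"dy": 0,"dz": 0,"wx": 0,"wy": 0,"wz": 0.1,"hand": -1},
    {"dx": 0,"dy": 0,"dz": 0,"wx": 0,"wy": 0,"wz": 0.1,"hand": -1}
  ]
}}

```text
time_s: 16.45
tool_pos: [0.5624, -0.0749, 0.1609]
tool_rot: [[0.995, -0.101, -0.0], [-0.101, -0.995, 0.0], [-0.0, -0.0, -1.0]]
wrist_force: [-0.3, 0.1, -1.3]
gripper_width: 0.0216
```

```bash
python3 q.py 4
```

```text
t 16.45 [562.3995 -74.9295 160.9193] F [-0.34  0.08 -1.29] Mz 0.073 eff [-0.1719  0.0531 -0.3207  0.2366] q6 1.457552081099489 yaw -95.802
t 16.5 [562.4276 -74.9386 160.9448] F [-1.14 -0.41 -0.5 ] Mz 0.09 eff [-0.1748  0.0509 -0.3202  0.1535] q6 1.4572065883987737 yaw -95.784
t 16.55 [562.4089 -74.9619 160.9395] F [-0.66 -0.14 -1.95] Mz 0.113 eff [-0.1769  0.0488 -0.3196  0.1159] q6 1.4571148286733302 yaw -95.778
t 16.6 [562.4127 -74.9705 160.9386] F [-0.11  0.   -1.82] Mz 0.067 eff [-0.1802  0.0471 -0.3189  0.1019] q6 1.4571628399497047 yaw -95.782
t 16.65 [562.4123 -74.954  160.9061] F [-0.32 -1.07 -1.42] Mz 0.09 eff [-0.1847  0.0453 -0.3184  0.0971] q6 1.4571983608888517 yaw -95.784
```

Emit:
{"api": "send_rows", "payload": {
  "series": [
    {"dx": 0,"dy": 0,"dz": 0,"wx": 0,"wy": 0,"wz": 0.03,"hand": -1},
    {"dx": 0,"dy": 0,"dz": 0,"wx": 0,"wy": 0,"wz": 0.06,"hand": -1},
    {"dx": 0,"dy": 0,"dz": 0,"wx": 0,"wy": 0,"wz": 0.085,"hand": -1},
    {"dx": 0,"dy": 0,"dz": 0,"wx": 0,"wy": 0,"wz": 0.1,"hand": -1},
    {"dx": 0,"dy": 0,"dz": 0,"wx": 0,"wy": 0,"wz": 0.1,"hand": -1}
  ]
}}

```text
time_s: 17.27
tool_pos: [0.5624, -0.0749, 0.1609]
tool_rot: [[0.98, -0.2, -0.0], [-0.2, -0.98, 0.0], [-0.0, -0.0, -1.0]]
wrist_force: [-0.6, 0.4, -0.9]
gripper_width: 0.0215
```

```bash
python3 q.py 2
```

```text
t 17.275 [562.4088 -74.9385 160.9347] F [-0.55  0.42 -0.89] Mz 0.103 eff [-0.314  -0.0259 -0.3121  0.2366] q6 1.5575541358323222 yaw -101.534
t 17.325 [562.4274 -74.9466 160.9598] F [-1.05  0.32 -0.83] Mz 0.11 eff [-0.317  -0.0297 -0.3118  0.1535] q6 1.5572375438046822 yaw -101.516
t 17.375 [562.4387 -74.9409 160.9444] F [-1.42  0.77 -0.73] Mz 0.176 eff [-0.324  -0.033  -0.3115  0.1161] q6 1.5571570758468267 yaw -101.512
```

Emit:
{"api": "send_rows", "payload": {
  "series": [
    {"dx": 0,"dy": 0,"dz": 0,"wx": 0,"wy": 0,"wz": 0.03,"hand": -1},
    {"dx": 0,"dy": 0,"dz": 0,"wx": 0,"wy": 0,"wz": 0.06,"hand": -1},
    {"dx": 0,"dy": 0,"dz": 0,"wx": 0,"wy": 0,"wz": 0.085,"hand": -1},
    {"dx": 0,"dy": 0,"dz": 0,"wx": 0,"wy": 0,"wz": 0.1,"hand": -1},
    {"dx": 0,"dy": 0,"dz": 0,"wx": 0,"wy": 0,"wz": 0.1,"hand": -1}
  ]
}}

```text
time_s: 18.0
tool_pos: [0.5624, -0.075, 0.1609]
tool_rot: [[0.955, -0.297, 0.0], [-0.297, -0.955, 0.0], [-0.0, -0.0, -1.0]]
wrist_force: [-1.0, -0.3, -1.9]
gripper_width: 0.0218
```

```bash
python3 q.py 2
```

```text
t 18.0 [562.4247 -74.9507 160.9274] F [-1.05 -0.25 -1.93] Mz 0.072 eff [-0.4796 -0.119  -0.2995  0.2365] q6 1.65754703056694 yaw -107.266
t 18.05 [562.4204 -74.9513 160.941 ] F [-0.64  0.68 -1.03] Mz 0.084 eff [-0.4875 -0.1236 -0.2987  0.1535] q6 1.6572100871290252 yaw -107.245
t 18.1 [562.4173 -74.936  160.933 ] F [ 0.18  0.87 -1.16] Mz 0.129 eff [-0.4913 -0.1277 -0.2981  0.1161] q6 1.6571564759842354 yaw -107.242
```

Emit:
{"api": "send_rows", "payload": {
  "series": [
    {"dx": 0,"dy": 0,"dz": 0,"wx": 0,"wy": 0,"wz": 0.03,"hand": -1},
    {"dx": 0,"dy": 0,"dz": 0,"wx": 0,"wy": 0,"wz": 0.06,"hand": -1},
    {"dx": 0,"dy": 0,"dz": 0,"wx": 0,"wy": 0,"wz": 0.085,"hand": -1},
    {"dx": 0,"dy": 0,"dz": 0,"wx": 0,"wy": 0,"wz": 0.1,"hand": -1},
    {"dx": 0,"dy": 0,"dz": 0,"wx": 0,"wy": 0,"wz": 0.1,"hand": -1}
  ]
}}

```text
time_s: 18.73
tool_pos: [0.5624, -0.0749, 0.1609]
tool_rot: [[0.921, -0.391, 0.0], [-0.391, -0.921, 0.0], [-0.0, -0.0, -1.0]]
wrist_force: [-0.8, 0.6, -2.1]
gripper_width: 0.0216
```

```bash
python3 q.py 2; python3 look.py wrist11|head -1
```

```text
t 18.725 [562.4296 -74.9283 160.9288] F [-0.79  0.64 -2.13] Mz 0.037 eff [-0.6578 -0.2194 -0.2759  0.2366] q6 1.7575217572634143 yaw -112.991
t 18.775 [562.409  -74.9709 160.9366] F [-0.02  1.67 -0.53] Mz 0.072 eff [-0.6689 -0.2246 -0.2747  0.1536] q6 1.7572379971448637 yaw -112.976
t 18.825 [562.4629 -74.9419 160.957 ] F [-1.04  1.32 -1.25] Mz 0.112 eff [-0.676  -0.2291 -0.2735  0.1162] q6 1.7571859541473769 yaw -112.972
18.875 [562.44 -74.93 160.93] tipz 67.73389500536159 F [-0.32  1.18 -1.5 ] eff6 0.10201562661677599
```

View pics/wrist11c.png

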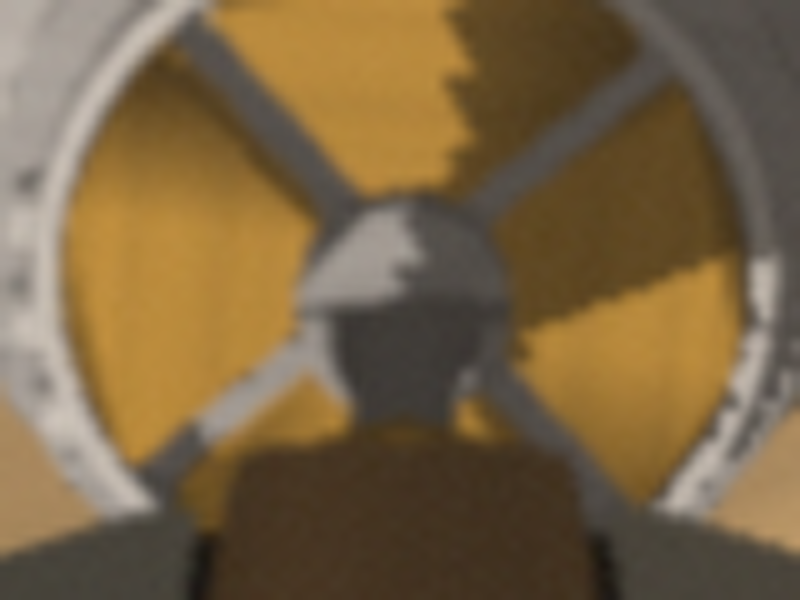

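The jaws have visibly spread, with slots about 3 mm wide now, and the blade is still seated at crop (415,310). Torque is still at the free-running 0.10 baseline, so I'll continue.

Emit:
{"api": "send_rows", "payload": {
  "series": [
    {"dx": 0,"dy": 0,"dz": 0,"wx": 0,"wy": 0,"wz": 0.03,"hand": -1},
    {"dx": 0,"dy": 0,"dz": 0,"wx": 0,"wy": 0,"wz": 0.06,"hand": -1},
    {"dx": 0,"dy": 0,"dz": 0,"wx": 0,"wy": 0,"wz": 0.085,"hand": -1},
    {"dx": 0,"dy": 0,"dz": 0,"wx": 0,"wy": 0,"wz": 0.1,"hand": -1},
    {"dx": 0,"dy": 0,"dz": 0,"wx": 0,"wy": 0,"wz": 0.1,"hand": -1}
  ]
}}

```text
time_s: 19.5
tool_pos: [0.5624, -0.0749, 0.1609]
tool_rot: [[0.877, -0.481, -0.0], [-0.481, -0.877, 0.0], [-0.0, -0.0, -1.0]]
wrist_force: [-0.4, 1.6, -1.1]
gripper_width: 0.0215
```

```bash
python3 q.py 2
```

```text
t 19.5 [562.4246 -74.9376 160.922 ] F [-0.44  1.59 -1.07] Mz 0.078 eff [-0.8466 -0.3244 -0.239   0.2367] q6 1.8575106826686787 yaw -118.72
t 19.55 [562.4456 -74.9413 160.9623] F [-0.24  1.16 -1.33] Mz 0.124 eff [-0.8531 -0.3287 -0.2372  0.1537] q6 1.8572115942118477 yaw -118.703
t 19.6 [562.4212 -74.9255 160.932 ] F [-0.16  1.4  -1.11] Mz 0.079 eff [-0.8606 -0.3335 -0.2351  0.1162] q6 1.8571446040718775 yaw -118.699
```

Emit:
{"api": "send_rows", "payload": {
  "series": [
    {"dx": 0,"dy": 0,"dz": 0,"wx": 0,"wy": 0,"wz": 0.03,"hand": -1},
    {"dx": 0,"dy": 0,"dz": 0,"wx": 0,"wy": 0,"wz": 0.06,"hand": -1},
    {"dx": 0,"dy": 0,"dz": 0,"wx": 0,"wy": 0,"wz": 0.085,"hand": -1},
    {"dx": 0,"dy": 0,"dz": 0,"wx": 0,"wy": 0,"wz": 0.1,"hand": -1},
    {"dx": 0,"dy": 0,"dz": 0,"wx": 0,"wy": 0,"wz": 0.1,"hand": -1}
  ]
}}

```text
time_s: 20.23
tool_pos: [0.5624, -0.075, 0.1609]
tool_rot: [[0.825, -0.566, 0.0], [-0.566, -0.825, 0.0], [-0.0, -0.0, -1.0]]
wrist_force: [-0.8, 2.0, -0.9]
gripper_width: 0.0217
```

```bash
python3 q.py 2
```

```text
t 20.225 [562.4188 -74.9779 160.9266] F [-0.83  2.03 -0.94] Mz 0.128 eff [-1.0202 -0.423  -0.1894  0.2367] q6 1.957569947238815 yaw -124.456
t 20.275 [562.4371 -74.9375 160.918 ] F [-0.21  1.33 -1.67] Mz 0.04 eff [-1.0272 -0.4272 -0.187   0.1537] q6 1.9572250849229036 yaw -124.434
t 20.325 [562.4373 -74.958  160.9609] F [-0.3   2.22 -0.84] Mz 0.176 eff [-1.0333 -0.432  -0.1843  0.1162] q6 1.9571363194988862 yaw -124.429
```

Emit:
{"api": "send_rows", "payload": {
  "series": [
    {"dx": 0,"dy": 0,"dz": 0,"wx": 0,"wy": 0,"wz": 0.03,"hand": -1},
    {"dx": -0.0001,"dy": -0.0001,"dz": 0,"wx": 0,"wy": 0,"wz": 0.06,"hand": -1},
    {"dx": -0.0001,"dy": -0.0001,"dz": 0,"wx": 0,"wy": 0,"wz": 0.085,"hand": -1},
    {"dx": -0.0001,"dy": -0.0001,"dz": 0,"wx": 0,"wy": 0,"wz": 0.1,"hand": -1},
    {"dx": -0.0001,"dy": -0.0001,"dz": 0,"wx": 0,"wy": 0,"wz": 0.1,"hand": -1}
  ]
}}

```text
time_s: 20.95
tool_pos: [0.5624, -0.0749, 0.161]
tool_rot: [[0.764, -0.645, 0.0], [-0.645, -0.764, -0.0], [0.0, 0.0, -1.0]]
wrist_force: [1.0, 1.5, -1.9]
gripper_width: 0.0216
```

```bash
python3 q.py 2
```

```text
t 20.95 [562.4218 -74.8777 160.9598] F [ 0.95  1.48 -1.85] Mz 0.085 eff [-0.5928 -0.2185 -0.0343  0.2396] q6 2.0577491825848044 yaw -130.178
t 21.0 [562.3964 -74.8495 160.938 ] F [-0.2   0.61 -0.93] Mz 0.115 eff [-0.5704 -0.2083 -0.0269  0.1566] q6 2.057439314780778 yaw -130.161
t 21.05 [562.4242 -74.8583 160.9616] F [ 1.1   0.33 -1.58] Mz 0.14 eff [-0.5492 -0.1982 -0.0199  0.1193] q6 2.0573922932230575 yaw -130.158
```

Emit:
{"api": "send_rows", "payload": {
  "series": [
    {"dx": 0,"dy": 0,"dz": 0,"wx": 0,"wy": 0,"wz": 0.02,"hand": -1},
    {"dx": 0,"dy": 0,"dz": 0,"wx": 0,"wy": 0,"wz": 0.04,"hand": -1},
    {"dx": 0,"dy": 0,"dz": 0,"wx": 0,"wy": 0,"wz": 0.05,"hand": -1},
    {"dx": 0,"dy": 0,"dz": 0,"wx": 0,"wy": 0,"wz": 0.05,"hand": -1},
    {"dx": 0,"dy": 0,"dz": 0,"wx": 0,"wy": 0,"wz": 0.05,"hand": -1}
  ]
}}

```text
time_s: 21.68
tool_pos: [0.5624, -0.0748, 0.161]
tool_rot: [[0.731, -0.682, 0.0], [-0.682, -0.731, -0.0], [0.0, 0.0, -1.0]]
wrist_force: [0.7, 0.1, -1.5]
gripper_width: 0.0218
```

```bash
python3 q.py 3
```

```text
t 21.675 [562.4225 -74.8319 160.9555] F [ 0.72  0.1  -1.48] Mz 0.086 eff [-0.41   -0.1287  0.0632  0.1144] q6 2.1074508542861383 yaw -133.025
t 21.725 [562.4126 -74.8464 160.9316] F [ 0.89  0.32 -1.61] Mz 0.035 eff [-0.4035 -0.125   0.0677  0.1087] q6 2.1074644504807023 yaw -133.028
t 21.775 [562.3794 -74.8679 160.9321] F [ 1.16  1.04 -1.87] Mz 0.133 eff [-0.3932 -0.1216  0.0723  0.1069] q6 2.1074823667803475 yaw -133.031
t 21.825 [562.3967 -74.872  160.9436] F [ 0.63  1.53 -1.22] Mz 0.125 eff [-0.3859 -0.1175  0.0766  0.1065] q6 2.107494272324274 yaw -133.032
```

Emit:
{"api": "send_rows", "payload": {
  "series": [
    {"dx": 0,"dy": 0,"dz": 0,"wx": 0,"wy": 0,"wz": 0.02,"hand": -1},
    {"dx": 0,"dy": 0,"dz": 0,"wx": 0,"wy": 0,"wz": 0.04,"hand": -1},
    {"dx": 0,"dy": 0,"dz": 0,"wx": 0,"wy": 0,"wz": 0.05,"hand": -1},
    {"dx": 0,"dy": 0,"dz": 0,"wx": 0,"wy": 0,"wz": 0.05,"hand": -1},
    {"dx": 0,"dy": 0,"dz": 0,"wx": 0,"wy": 0,"wz": 0.05,"hand": -1}
  ]
}}

```text
time_s: 22.45
tool_pos: [0.5624, -0.0748, 0.1609]
tool_rot: [[0.696, -0.718, 0.0], [-0.718, -0.696, 0.0], [-0.0, -0.0, -1.0]]
wrist_force: [0.0, 0.7, -1.3]
gripper_width: 0.0215
```

```bash
python3 q.py 3
```

```text
t 22.45 [562.3955 -74.8094 160.934 ] F [ 0.02  0.7  -1.32] Mz 0.132 eff [-0.3707 -0.1052  0.1389  0.1244] q6 2.1574270022584514 yaw -135.891
t 22.5 [562.4164 -74.8217 160.9466] F [ 1.12  0.22 -1.79] Mz 0.163 eff [-0.3669 -0.1044  0.1424  0.1187] q6 2.157412654323444 yaw -135.889
t 22.55 [562.4047 -74.8293 160.9362] F [ 0.83  0.26 -1.68] Mz 0.125 eff [-0.3654 -0.1036  0.1457  0.1169] q6 2.157456779359045 yaw -135.893
t 22.6 [562.4016 -74.829  160.9451] F [ 0.64  0.33 -1.76] Mz 0.146 eff [-0.3636 -0.103   0.149   0.1166] q6 2.1575016187805938 yaw -135.894
```

```bash
python3 look.py wrist12; python3 q.py 0
```

```text
22.65 [562.4  -74.81 160.94] tipz 67.74278400010213 F [ 0.22  0.69 -1.32] eff6 0.1167021319270134
[[ 99  99  99  99  99  98  99  98 100  99  98  98  98  99  98  99 112 111 111 110 111 111 111 105 101  98  98  99]
 [ 99  98  98  98  97  98  98  99  99  99  98  99 101  98  99 110 111 110 110 110 110 111 109 104  98  99  99  98]
 [110 110  99 100  99  99  98  99  99  99  97  99  98  97  99 110 111 111 110 110 110 111 106 101  98  99  98  98]
 [110 110 111 110  98  99  99  98  98  98  97  96  95  94  95  95  97  96  98 110 111 112 102  98  98  98  98  99]
 [111 110 111 110 111 111  98 100  98  94  94  94  91  93  91  92  93  93  96  98 111 111  99  99  99  98  98  98]
 [111 110 110 111 111 111 110  95  93  92  91  91  90  91  90  91  90  90  90  93  95  99  99  99  98  98  99  98]
 [109 111 110 110 110 112  95  92  90  90  91  90  90  91  91  90  90  90  91  91  92  95  99  97  99  99  98  99]
 [107 108 109 111 110  95  91  90  90  90  91  90  90  92  91  91  90  92  91  91  92   0  95  99  98  98  98  98]
 [105 105 108 109  97  92  91  90  90  91  90  90  90  90  90  92  91  90  90  90 
[... 739 characters left out ...]
1  91  90  86  85  85  84  80  80  78  78  78  78  79  80  84  85  84  87  91  91  91 111 111 111]
 [ 99  99  98  99  96  95  85  82  81  81  79  76  75  75  76  76  77  78  80  79  82  84  91  91  90 111 111 112]
 [ 99  99  98  99  95  95  84  80  78  77  75  74  73  73  72  72  73  75  78  77  80  85  90  91  89 111 111 111]
 [ 99  99  98  99  94  92  84  82  77  74  74  72  71  70  69  70  71  73  74  77  81  84  90  91 109 110 111 112]
 [ 98  98  99  98  92  91  91  81  77  75  70  69  68  68  67  68  68  71  73  77  81  90  90  91 106 109 107 109]]
t 22.65 [562.3998 -74.8119 160.9428] F [ 0.22  0.69 -1.32] Mz 0.073 eff [-0.3598 -0.1021  0.152   0.1167] q6 2.1575178762918146 yaw -135.896
```

View pics/wrist12c.png

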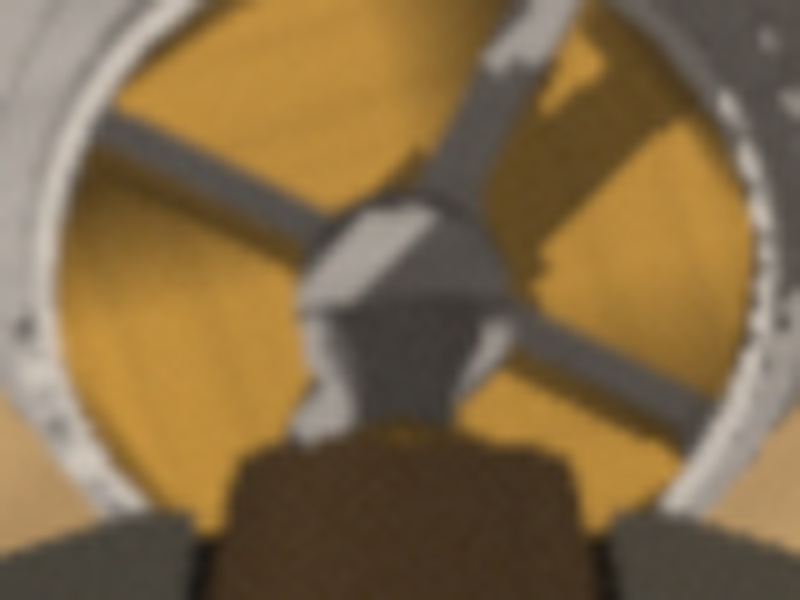

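View pics/wrist12.png

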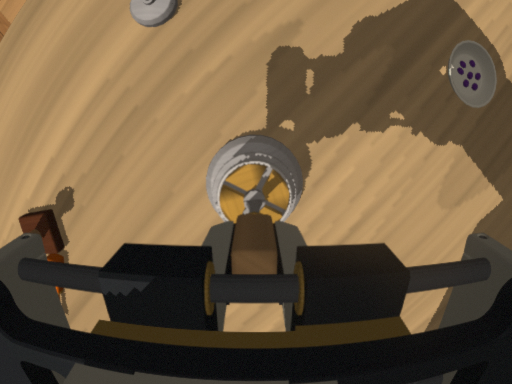

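Emit:
{"api": "send_rows", "payload": {
  "series": [
    {"dx": 0,"dy": 0,"dz": 0,"wx": 0,"wy": 0,"wz": 0.02,"hand": -1},
    {"dx": 0,"dy": 0,"dz": 0,"wx": 0,"wy": 0,"wz": 0.04,"hand": -1},
    {"dx": 0,"dy": 0,"dz": 0,"wx": 0,"wy": 0,"wz": 0.05,"hand": -1},
    {"dx": 0,"dy": 0,"dz": 0,"wx": 0,"wy": 0,"wz": 0.05,"hand": -1},
    {"dx": 0,"dy": 0,"dz": 0,"wx": 0,"wy": 0,"wz": 0.05,"hand": -1}
  ]
}}

```text
time_s: 23.28
tool_pos: [0.5624, -0.0748, 0.1609]
tool_rot: [[0.659, -0.752, -0.0], [-0.752, -0.659, 0.0], [-0.0, 0.0, -1.0]]
wrist_force: [0.7, 1.0, -1.8]
gripper_width: 0.0219
```

```bash
python3 q.py 3
```

```text
t 23.275 [562.3905 -74.807  160.9164] F [ 0.67  0.96 -1.78] Mz 0.11 eff [-0.3959 -0.1152  0.207   0.1356] q6 2.2074610660342153 yaw -138.756
t 23.325 [562.4045 -74.8318 160.9402] F [ 0.9   0.86 -1.25] Mz 0.127 eff [-0.3967 -0.1155  0.2102  0.1298] q6 2.2074470863560838 yaw -138.758
t 23.375 [562.4    -74.8195 160.9336] F [ 0.63  0.95 -1.8 ] Mz 0.136 eff [-0.3987 -0.1163  0.213   0.128 ] q6 2.20750489373983 yaw -138.76
t 23.425 [562.3928 -74.8228 160.9419] F [ 1.63 -0.99 -1.56] Mz 0.138 eff [-0.3976 -0.1167  0.216   0.1276] q6 2.207513649597781 yaw -138.763
```

Emit:
{"api": "send_rows", "payload": {
  "series": [
    {"dx": 0,"dy": 0,"dz": 0,"wx": 0,"wy": 0,"wz": 0.03,"hand": -1},
    {"dx": 0,"dy": 0,"dz": 0,"wx": 0,"wy": 0,"wz": 0.055,"hand": -1},
    {"dx": 0,"dy": 0,"dz": 0,"wx": 0,"wy": 0,"wz": 0.075,"hand": -1},
    {"dx": 0,"dy": 0,"dz": 0,"wx": 0,"wy": 0,"wz": 0.08,"hand": -1},
    {"dx": 0,"dy": 0,"dz": 0,"wx": 0,"wy": 0,"wz": 0.08,"hand": -1}
  ]
}}

```text
time_s: 24.05
tool_pos: [0.5624, -0.0748, 0.1609]
tool_rot: [[0.597, -0.802, 0.0], [-0.802, -0.597, -0.0], [0.0, -0.0, -1.0]]
wrist_force: [1.5, 0.5, -2.0]
gripper_width: 0.0219
```

```bash
python3 q.py 4
```

```text
t 24.05 [562.3982 -74.8161 160.9361] F [ 1.52  0.47 -1.99] Mz 0.184 eff [-0.4822 -0.1481  0.2838  0.2027] q6 2.2875327066219824 yaw -143.345
t 24.1 [562.4015 -74.8346 160.9258] F [ 0.94  1.48 -2.12] Mz 0.12 eff [-0.4863 -0.1498  0.2874  0.1687] q6 2.2874311395639855 yaw -143.341
t 24.15 [562.4194 -74.8134 160.9478] F [ 1.84 -0.3  -2.72] Mz 0.155 eff [-0.4893 -0.1517  0.2913  0.1542] q6 2.2874509043287725 yaw -143.339
t 24.2 [562.4175 -74.828  160.9337] F [ 1.76  0.22 -1.6 ] Mz 0.082 eff [-0.4944 -0.1535  0.2946  0.149 ] q6 2.2874536482200694 yaw -143.343
t 24.25 [562.4008 -74.8231 160.96  ] F [ 0.9   0.31 -1.44] Mz 0.093 eff [-0.4965 -0.1551  0.2981  0.1474] q6 2.2874368844765613 yaw -143.339
```

Emit:
{"api": "send_rows", "payload": {
  "series": [
    {"dx": 0,"dy": 0,"dz": 0,"wx": 0,"wy": 0,"wz": 0.03,"hand": -1},
    {"dx": 0,"dy": 0,"dz": 0,"wx": 0,"wy": 0,"wz": 0.055,"hand": -1},
    {"dx": 0,"dy": 0,"dz": 0,"wx": 0,"wy": 0,"wz": 0.075,"hand": -1},
    {"dx": 0,"dy": 0,"dz": 0,"wx": 0,"wy": 0,"wz": 0.08,"hand": -1},
    {"dx": 0,"dy": 0,"dz": 0,"wx": 0,"wy": 0,"wz": 0.08,"hand": -1}
  ]
}}

```text
time_s: 24.88
tool_pos: [0.5624, -0.0748, 0.1609]
tool_rot: [[0.531, -0.847, 0.0], [-0.847, -0.531, -0.0], [0.0, -0.0, -1.0]]
wrist_force: [1.7, 1.6, -1.8]
gripper_width: 0.0218
```

```bash
python3 q.py 4; python3 look.py wrist13
```

```text
t 24.875 [562.4261 -74.8193 160.9485] F [ 1.68  1.63 -1.81] Mz 0.152 eff [-0.5922 -0.1919  0.3741  0.2228] q6 2.367502846897727 yaw -147.928
t 24.925 [562.4337 -74.8273 160.9573] F [ 1.58  0.22 -1.78] Mz 0.184 eff [-0.5928 -0.1943  0.3785  0.1888] q6 2.3674601959676163 yaw -147.926
t 24.975 [562.4122 -74.8002 160.942 ] F [ 1.33  0.08 -1.79] Mz 0.164 eff [-0.5979 -0.1961  0.3824  0.1743] q6 2.3673873803134087 yaw -147.92
t 25.025 [562.4003 -74.8031 160.923 ] F [ 2.02  0.37 -0.98] Mz 0.202 eff [-0.6003 -0.1981  0.3862  0.1691] q6 2.367472054180104 yaw -147.926
t 25.075 [562.3987 -74.8394 160.9415] F [ 1.16  1.01 -1.31] Mz 0.21 eff [-0.6062 -0.2005  0.3901  0.1676] q6 2.3674247073921695 yaw -147.924
25.125 [562.41 -74.8  160.94] tipz 67.7352654469067 F [ 1.81 -0.31 -1.89] eff6 0.16738245729357004
[[ 99  99  98  99  99  98  98  99  98  98  99  98  98 111 110 110 110 110 111 111 109 100  98  98  98  99  98  98]
 [100  99  97  99  99  98  98  98  98  99  98  99  98 110 111 111 112 110 109 110 106  99  99  99  99  97  98  99]
 [ 99  98  99  99  99  98  98  99  99  98  99  98 111 111 110 110
[... 1305 characters left out ...]
 110 109]
 [100  99  99  92  91  91  88  88  88  89  89  82  81  80  79  82  82  87  88  88  88  89  92  91  89   0 111 110]
 [ 99  99  97  90  91  90  86  86  84  84  81  79  78  77  77  78  79  80  83  83  85  87  91  89  91 110 110 110]
 [  0  99  99  91  94  95  84  82  82  81  77  77  75  74  74  75  76  78  81  81  81  85  90  90  90 107 108 109]
 [ 98  98  99  99  95  95  84  80  77  77  76  73  73  72  72  72  73  76  77  77  80  84  91  90  91 104 106 107]
 [ 99  98  99  99  95  94  84   0  76  73  73  71  70  70  70  70  71  72  74  76  83  84  91  90 101 101 103 103]
 [ 99  98  99  98  91  91  91  81  77  74  71  69  68  67  68  68  68  71  73  76  80  90  92  90  98  99  99 100]]
```

View pics/wrist13c.png

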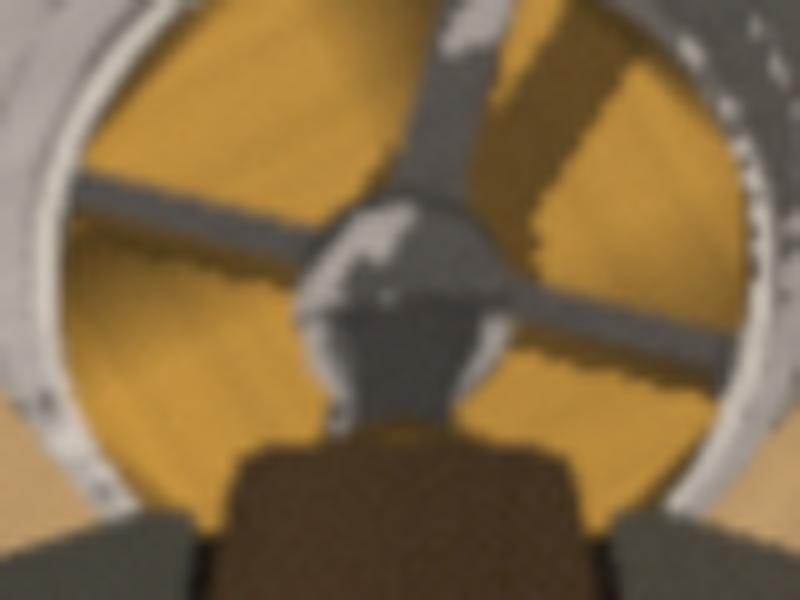

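Run:
```python
from h import *
np.set_printoptions(precision=2,suppress=True,linewidth=200)
s=arm.get_state(); R=s['tool_rot'];T=s['tool_pos']
for fn in ['wrist9','wrist10','wrist11','wrist12','wrist13']:
    im=load(fn); W=fcloud(im)
    top=np.nanmedian(W[188:194,250:258,2])
    c=W[193:198,250:258].reshape(-1,3)
    # boundary-based: fit + x lip line: for each column find last row of top surface before slot
    rows=[]
    for u in list(range(244,264)):
        col=W[188:212,u,2]; hit=np.nonzero((abs(col-top)<.0022))[0]
        if len(hit)==0: continue
        # first run
        k=hit[0]
        while k+1<len(col) and abs(col[k+1]-top)<.0022: k+=1
        X=W[188+k,u]; rows.append((u,188+k))
    print(fn,round(top,4),rows)
```

```text
wrist9 0.0696 [(244, np.int64(197)), (245, np.int64(197)), (246, np.int64(197)), (247, np.int64(197)), (248, np.int64(197)), (249, np.int64(197)), (250, np.int64(197)), (251, np.int64(197)), (252, np.int64(197)), (253, np.int64(197)), (254, np.int64(197)), (255, np.int64(197)), (256, np.int64(197)), (257, np.int64(197)), (258, np.int64(197)), (259, np.int64(197)), (260, np.int64(197)), (261, np.int64(197)), (262, np.int64(197)), (263, np.int64(197))]
wrist10 0.0684 [(244, np.int64(199)), (245, np.int64(200)), (246, np.int64(198)), (247, np.int64(192)), (248, np.int64(192)), (249, np.int64(199)), (250, np.int64(193)), (251, np.int64(199)), (252, np.int64(190)), (253, np.int64(194)), (254, np.int64(194)), (255, np.int64(193)), (256, np.int64(198)), (257, np.int64(196)), (258, np.int64(195)), (259, np.int64(199)), (260, np.int64(198)), (261, np.int64(197)), (262, np.int64(194)), (263, np.int64(199))]
wrist11 0.0691 [(244, np.int64(202)), (245, np.int64(200)), (246, np.int64(200)), (247, np.int64(199)), (248, np.int64(199)), (249, np.int64(199)), (250, np.int64(199)), (251, np.int64(199)
[... 478 characters left out ...]
), (253, np.int64(199)), (254, np.int64(199)), (255, np.int64(199)), (256, np.int64(199)), (257, np.int64(199)), (258, np.int64(199)), (259, np.int64(197)), (260, np.int64(197)), (261, np.int64(197)), (262, np.int64(198)), (263, np.int64(196))]
wrist13 0.0689 [(244, np.int64(201)), (245, np.int64(201)), (246, np.int64(199)), (247, np.int64(199)), (248, np.int64(199)), (249, np.int64(199)), (250, np.int64(199)), (251, np.int64(199)), (252, np.int64(199)), (253, np.int64(199)), (254, np.int64(194)), (255, np.int64(193)), (256, np.int64(194)), (257, np.int64(199)), (258, np.int64(199)), (259, np.int64(197)), (260, np.int64(194)), (261, np.int64(196)), (262, np.int64(196)), (263, np.int64(196))]
```

Emit:
{"api": "send_rows", "payload": {
  "series": [
    {"dx": 0,"dy": 0,"dz": 0,"wx": 0,"wy": 0,"wz": 0.03,"hand": -1},
    {"dx": 0,"dy": 0,"dz": 0,"wx": 0,"wy": 0,"wz": 0.055,"hand": -1},
    {"dx": 0,"dy": 0,"dz": 0,"wx": 0,"wy": 0,"wz": 0.075,"hand": -1},
    {"dx": 0,"dy": 0,"dz": 0,"wx": 0,"wy": 0,"wz": 0.08,"hand": -1},
    {"dx": 0,"dy": 0,"dz": 0,"wx": 0,"wy": 0,"wz": 0.08,"hand": -1}
  ]
}}

```text
time_s: 25.75
tool_pos: [0.5624, -0.0748, 0.1609]
tool_rot: [[0.462, -0.887, 0.0], [-0.887, -0.462, -0.0], [0.0, -0.0, -1.0]]
wrist_force: [3.3, 1.0, -1.0]
gripper_width: 0.0219
```

```bash
python3 q.py 8; python3 look.py wrist14 | head -1
python3 - <<'E'
from h import *
crop('wrist13',200,140,108,81)
E
```

```text
t 25.75 [562.4228 -74.819  160.937 ] F [ 3.31  1.03 -0.97] Mz 0.215 eff [-0.6983 -0.2365  0.4764  0.2439] q6 2.4475118530659743 yaw -152.511
t 25.8 [562.4001 -74.8388 160.9608] F [ 1.41  0.38 -1.74] Mz 0.178 eff [-0.7054 -0.2385  0.4808  0.2099] q6 2.4474357837161316 yaw -152.508
t 25.85 [562.41   -74.8194 160.914 ] F [ 2.17  0.73 -2.34] Mz 0.146 eff [-0.7064 -0.2406  0.4852  0.1954] q6 2.447393388545816 yaw -152.503
t 25.9 [562.4254 -74.8261 160.9394] F [ 1.08  1.11 -0.56] Mz 0.184 eff [-0.7099 -0.2425  0.4895  0.1902] q6 2.447458252935389 yaw -152.51
t 25.95 [562.4282 -74.8226 160.9721] F [ 3.35  0.57 -1.39] Mz 0.171 eff [-0.7131 -0.2445  0.4936  0.1887] q6 2.4474495856672465 yaw -152.509
t 26.0 [562.4081 -74.8181 160.9556] F [ 1.66  0.26 -0.95] Mz 0.176 eff [-0.7146 -0.2459  0.4976  0.1885] q6 2.4474889320298496 yaw -152.51
t 26.05 [562.4045 -74.8195 160.9271] F [ 1.42  0.33 -2.84] Mz 0.2 eff [-0.7196 -0.2478  0.5014  0.1887] q6 2.447509472708189 yaw -152.511
t 26.1 [562.3979 -74.8118 160.9414] F [ 2.01  0.38 -1.65] Mz 0.141 eff [-0.7219 -0.2496  0.5052  0.189 ] q6 2.4475124819188925 yaw -152.511
t 26.15 [562.4189 -74.8268 160.9308] F [ 2.09  0.65 -1.27] Mz 0.181 eff [-0.7261 -0.2509  0.5087  0.1892] q6 2.447532797488585 yaw -152.514
26.2 [562.41 -74.83 160.94] tipz 67.73509081469855 F [ 2.85  0.63 -2.6 ] eff6 0.1894498011097312
```

View pics/wrist13c.png

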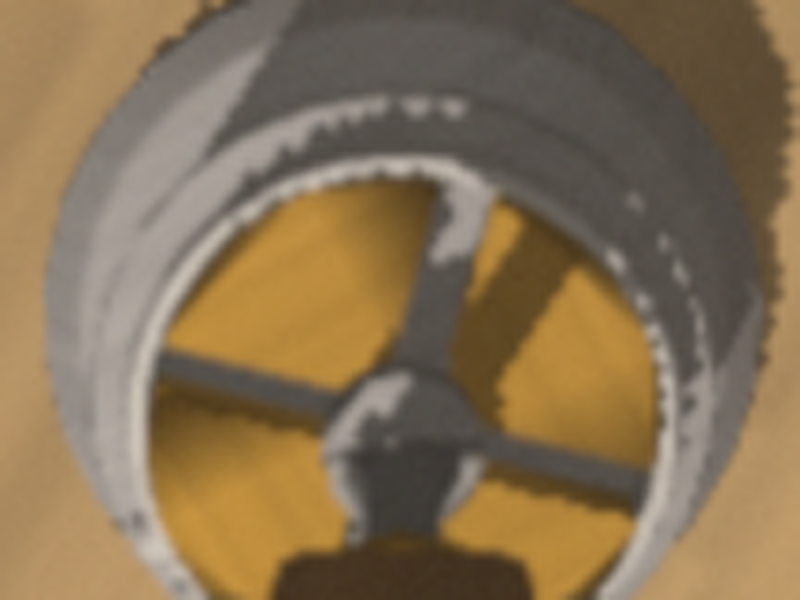

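View pics/wrist14c.png

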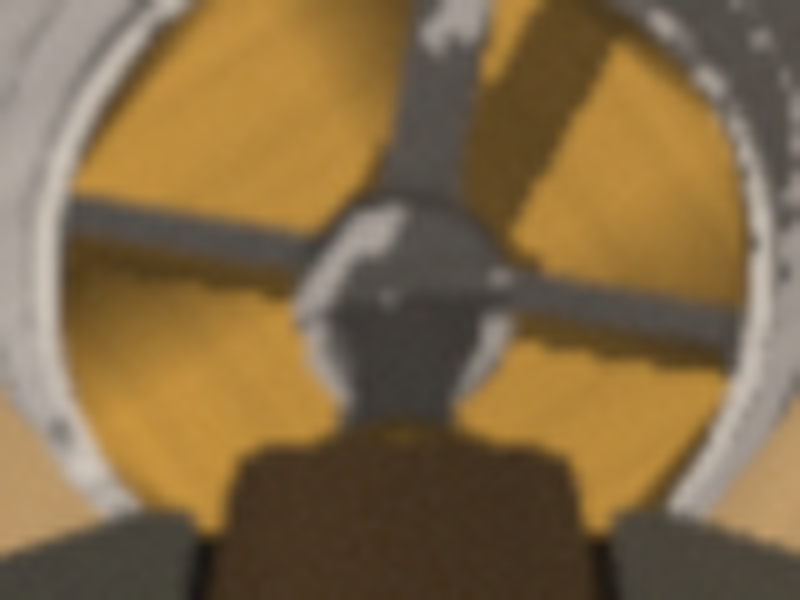

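Settled torque is 0.189 against a free-running baseline of 0.097, so about 0.092 N m has been added, which is inside the snug band. The picture shows all jaws against the bangle. Turning stops here; I'll unwind the driver lag and withdraw.

Emit:
{"api": "send_rows", "payload": {
  "series": [
    {"dx": 0,"dy": 0,"dz": 0,"wx": 0,"wy": 0,"wz": -0.03,"hand": -1},
    {"dx": 0,"dy": 0,"dz": 0,"wx": 0,"wy": 0,"wz": -0.06,"hand": -1},
    {"dx": 0,"dy": 0,"dz": 0,"wx": 0,"wy": 0,"wz": -0.09,"hand": -1},
    {"dx": 0,"dy": 0,"dz": 0,"wx": 0,"wy": 0,"wz": -0.1,"hand": -1},
    {"dx": 0,"dy": 0,"dz": 0,"wx": 0,"wy": 0,"wz": -0.1,"hand": -1}
  ]
}}

```text
time_s: 26.82
tool_pos: [0.5624, -0.0748, 0.1609]
tool_rot: [[0.548, -0.837, -0.0], [-0.837, -0.548, 0.0], [-0.0, 0.0, -1.0]]
wrist_force: [1.5, 0.7, -0.2]
gripper_width: 0.0218
```

```bash
python3 q.py 5
```

```text
t 26.825 [562.3906 -74.8217 160.9237] F [ 1.49  0.75 -0.19] Mz 0.061 eff [-0.5824 -0.2738  0.4786 -0.0062] q6 2.3475395292864434 yaw -146.786
t 26.875 [562.414  -74.8222 160.9637] F [ 1.63  1.2  -2.09] Mz 0.111 eff [-0.5863 -0.2725  0.4775  0.0564] q6 2.347758056503577 yaw -146.796
t 26.925 [562.3841 -74.8283 160.9373] F [ 1.98  0.43 -1.07] Mz 0.078 eff [-0.5817 -0.2715  0.4766  0.0837] q6 2.3477324036791147 yaw -146.797
t 26.975 [562.3825 -74.8208 160.9254] F [ 2.19  0.21 -1.78] Mz 0.118 eff [-0.5793 -0.27    0.4756  0.0938] q6 2.347769396109009 yaw -146.797
t 27.025 [562.3707 -74.8315 160.9206] F [ 0.99  0.37 -1.06] Mz 0.114 eff [-0.58   -0.269   0.4749  0.0969] q6 2.3477330953747324 yaw -146.794
t 27.075 [562.3893 -74.8063 160.9348] F [ 1.44  1.36 -0.25] Mz 0.136 eff [-0.5728 -0.268   0.4741  0.0976] q6 2.3476965883711376 yaw -146.791
```

Emit:
{"api": "send_rows", "payload": {
  "series": [
    {"dx": 0,"dy": 0,"dz": 0,"wx": 0,"wy": 0,"wz": -0.03,"hand": -1},
    {"dx": 0,"dy": 0,"dz": 0,"wx": 0,"wy": 0,"wz": -0.06,"hand": -1},
    {"dx": 0,"dy": 0,"dz": 0,"wx": 0,"wy": 0,"wz": -0.09,"hand": -1},
    {"dx": 0,"dy": 0,"dz": 0,"wx": 0,"wy": 0,"wz": -0.1,"hand": -1},
    {"dx": 0,"dy": 0,"dz": 0,"wx": 0,"wy": 0,"wz": -0.1,"hand": -1}
  ]
}}

```text
time_s: 27.7
tool_pos: [0.5624, -0.0748, 0.1609]
tool_rot: [[0.629, -0.778, -0.0], [-0.778, -0.629, -0.0], [-0.0, 0.0, -1.0]]
wrist_force: [1.2, 0.2, -1.4]
gripper_width: 0.0219
```

```bash
python3 q.py 5; python3 look.py wrist15 | head -1
```

```text
t 27.7 [562.3582 -74.8463 160.9177] F [ 1.22  0.24 -1.41] Mz -0.0 eff [-0.2338 -0.1673  0.318  -0.0894] q6 2.2475722294530702 yaw -141.054
t 27.75 [562.353  -74.8364 160.9193] F [ 1.02 -0.45 -0.74] Mz 0.027 eff [-0.2211 -0.1593  0.3099 -0.0265] q6 2.247729153133975 yaw -141.064
t 27.8 [562.3582 -74.8295 160.9341] F [ 1.22  0.07 -0.7 ] Mz -0.011 eff [-0.2124 -0.1519  0.302   0.001 ] q6 2.247749088022946 yaw -141.066
t 27.85 [562.3289 -74.8247 160.903 ] F [ 1.1  -0.44 -1.5 ] Mz 0.035 eff [-0.1978 -0.1447  0.2948  0.011 ] q6 2.247764940665396 yaw -141.067
t 27.9 [562.3366 -74.8324 160.9118] F [ 0.59  0.69 -0.99] Mz 0.019 eff [-0.1864 -0.1381  0.2881  0.0141] q6 2.247752657949881 yaw -141.066
t 27.95 [562.3569 -74.8259 160.9163] F [ 0.61 -0.21 -0.24] Mz 0.011 eff [-0.1776 -0.1321  0.2818  0.0149] q6 2.2476975430442137 yaw -141.062
28.0 [562.36 -74.82 160.92] tipz 67.71640134895084 F [ 0.94  0.17 -1.08] eff6 0.014663474285043776
```

View pics/wrist15c.png

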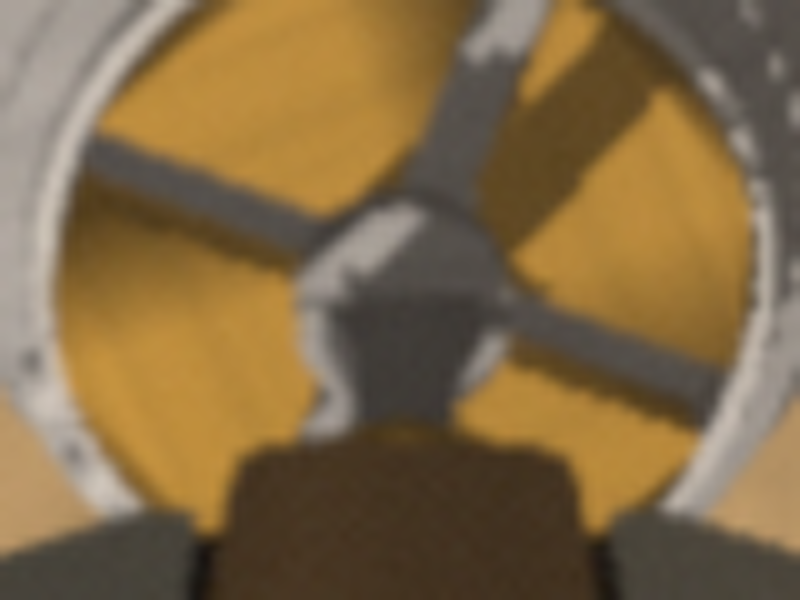

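Emit:
{"api": "send_rows", "payload": {
  "series": [
    {"dx": 0,"dy": 0,"dz": -0.001,"wx": 0,"wy": 0,"wz": -0.01,"hand": -1},
    {"dx": 0,"dy": 0,"dz": -0.003,"wx": 0,"wy": 0,"wz": -0.01,"hand": -1},
    {"dx": 0,"dy": 0,"dz": -0.006,"wx": 0,"wy": 0,"wz": -0.01,"hand": -1},
    {"dx": 0,"dy": 0,"dz": -0.015,"wx": 0,"wy": 0,"wz": -0.01,"hand": -1},
    {"dx": 0,"dy": 0,"dz": -0.03,"wx": 0,"wy": 0,"wz": -0.01,"hand": -1}
  ]
}}

```text
time_s: 28.62
tool_pos: [0.5623, -0.0748, 0.1917]
tool_rot: [[0.636, -0.771, -0.0], [-0.771, -0.636, 0.0], [-0.0, 0.0, -1.0]]
wrist_force: [-0.1, 1.2, -1.0]
gripper_width: 0.0217
```

Emit:
{"api": "send_rows", "payload": {
  "series": [
    {"dx": 0,"dy": 0,"dz": -0.02,"wx": 0,"wy": 0,"wz": -0.15,"hand": -1},
    {"dx": 0,"dy": 0,"dz": -0.03,"wx": 0,"wy": 0,"wz": -0.3,"hand": -1},
    {"dx": 0,"dy": 0,"dz": -0.03,"wx": 0,"wy": 0,"wz": -0.3,"hand": -1},
    {"dx": 0,"dy": 0,"dz": -0.03,"wx": 0,"wy": 0,"wz": -0.3,"hand": -1},
    {"dx": 0,"dy": 0,"dz": -0.03,"wx": 0,"wy": 0,"wz": -0.3,"hand": -1}
  ]
}}

```text
time_s: 29.25
tool_pos: [0.5622, -0.0748, 0.2206]
tool_rot: [[0.835, -0.55, -0.001], [-0.55, -0.835, 0.0], [-0.001, 0.0, -1.0]]
wrist_force: [-0.4, 0.0, -1.7]
gripper_width: 0.0216
```

```bash
python3 to.py .521 .2745 .22
python3 - <<'E'
from h import *
np.set_printoptions(precision=2,suppress=True,linewidth=200)
im=save('wrist','wrist16'); crop('wrist16',190,130,120,90)
s=arm.get_state();W=fcloud(im);L=(W-s['tool_pos'])@s['tool_rot']*1000
print(np.nan_to_num(L[192:206,240:268,2]).astype(int))
E
```

```text
t 29.25 pos [ 0.5622 -0.0748  0.2206] F [-0.3739  0.0131 -1.7407] M [0.1092 0.1065 0.0391] q [-0.2143  0.4032  1.6275 -0.      1.1116  1.9394] w 0.02164285630996547
yaw of tool y deg -123.39869647978078 tilt [-0.0008  0.0002 -1.    ] shift [-0.2266 -0.2689  0.0006]
[[159 169 170 169 170 171 170 167 162 158 158 159 159 159 158 159 159 158 158 158 159 159 160 164 168 169 171 171]
 [170 169 170 170 170 170 169 164 159 159 159 158 158 159 158 159 158 159 158 158 158 159 159 159 162 165 169 169]
 [170 171 172 169 171 168 164 158 158 159 159 157 158 158 159 159 158 158 159 158 159 159 158 159 158 161 165 169]
 [171 170 170 170 170 164 159 160 158 157 159 159 159 158 158 158 158 158 157 158 158 159 158 158 160 157 162 164]
 [171 170 170 169 166 159 158 158 158 158 159 158 158 158 159 157 159 157 158 159 158 160 158 158 159 157 158 161]
 [170 171 169 165 160 158 158 158 158 158 158 158 158 159 159 160 160 160 158 158 159 158 159 159 158 159 158 158]
 [171 172 167 161 157 159 158 160 159 159 158 158 159 158 157 159 159 159 160 158 158 159 160 159 158 158 159 158]
 [170 167 162 159 158 158  93  93  91  93  93  93  93  93  92  92  92  92  92  92  93  93 160 158 158 158 159 158]
 [168 162 158 158 157 158  89  87  87  87  88  82  82  81  80  80  82  88  88  89  88  89 158 160 158 158 159 157]
 [163 160 158 158 159 158  86  84  84  85  81  79  78  78  77  79  79  81  84  86  85  86 158 157 157 158 157 158]
 [157 158 157 159 158 159  84  82  80  81  78  76  75  75  75  75  77  77  81  81  83  84 158 158 158 158 159 158]
 [159 159 157 157 158 158  85  80  78  78  77  75  72  72  73  73  74  75  77  77  80  83 158 160 158 157 159 159]
 [159 157 158 158 159 158  83  81  77  73  73  71  70  70  70  69  72  72  75  76  80  84 159 158 157 158 158 160]
 [158 159 159 158 158 159 158  80  77  74  69  70  68  68  67  68  70  70  73  77  80 158 158 158 159 159 158 158]]
```

View pics/wrist16c.png

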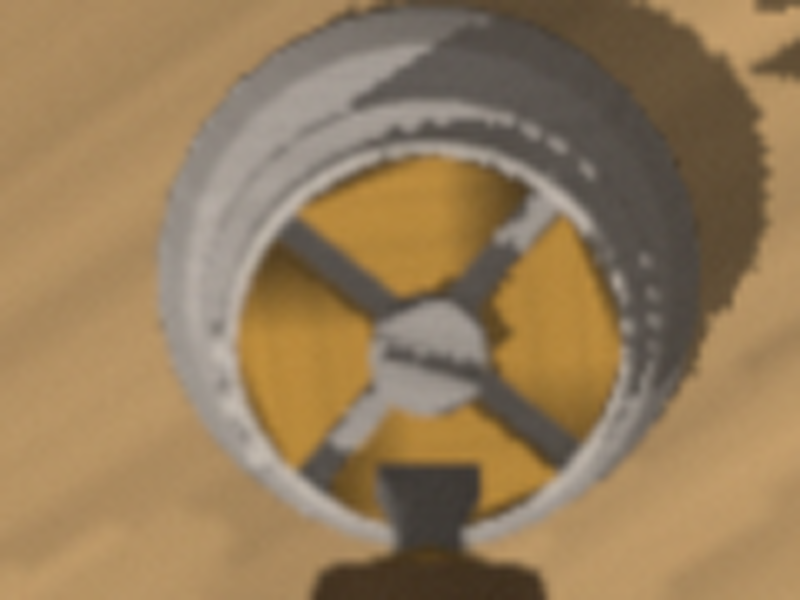

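View pics/wrist16.png

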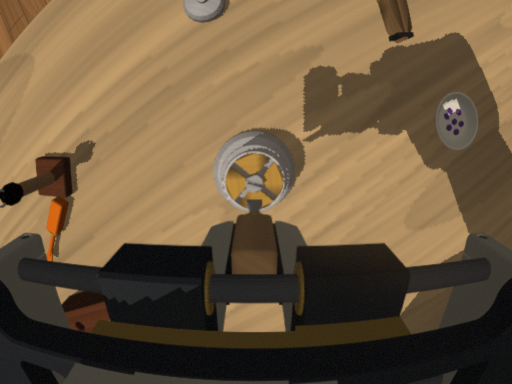

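The slot now lies at about -136°, so the screw turned roughly 1.5 rad. The bangle still sits round and level, and the blade is clear of it. Returning to the block.

Emit:
{"api": "send_rows", "payload": {
  "series": [
    {"dx": -0.028,"dy": -0.03,"dz": -0.005,"wx": 0,"wy": 0,"wz": -0.16,"hand": -1},
    {"dx": -0.056,"dy": -0.061,"dz": -0.005,"wx": 0,"wy": 0,"wz": -0.32,"hand": -1},
    {"dx": -0.084,"dy": -0.092,"dz": -0.005,"wx": 0,"wy": 0,"wz": -0.48,"hand": -1},
    {"dx": -0.112,"dy": -0.123,"dz": -0.005,"wx": 0,"wy": 0,"wz": -0.64,"hand": -1},
    {"dx": -0.14,"dy": -0.153,"dz": -0.005,"wx": 0,"wy": 0,"wz": -0.8,"hand": -1}
  ]
}}

```text
time_s: 29.92
tool_pos: [0.529, 0.1312, 0.2258]
tool_rot: [[0.975, 0.221, -0.0], [0.221, -0.975, -0.0], [-0.0, -0.0, -1.0]]
wrist_force: [0.9, -0.5, -1.6]
gripper_width: 0.022
```

```bash
python3 to.py .5077 .2596 .22
```

```text
t 29.925 pos [0.529  0.1312 0.2258] F [ 0.9315 -0.4812 -1.5545] M [0.0586 0.0903 0.0687] q [0.1577 0.3579 1.6808 0.     1.1031 1.5054] w 0.022014433435897894
yaw of tool y deg -77.21473582563414 tilt [-0.0003 -0.     -1.    ] shift [ 0.0077 -0.1299  0.0058]
```

Emit:
{"api": "send_rows", "payload": {
  "series": [
    {"dx": 0.002,"dy": -0.035,"dz": 0,"wx": 0,"wy": 0,"wz": -0.16,"hand": -1},
    {"dx": 0.004,"dy": -0.07,"dz": 0,"wx": 0,"wy": 0,"wz": -0.32,"hand": -1},
    {"dx": 0.006,"dy": -0.1,"dz": 0,"wx": 0,"wy": 0,"wz": -0.48,"hand": -1},
    {"dx": 0.008,"dy": -0.13,"dz": 0.005,"wx": 0,"wy": 0,"wz": -0.615,"hand": -1},
    {"dx": 0.008,"dy": -0.13,"dz": 0.015,"wx": 0,"wy": 0,"wz": -0.615,"hand": -1}
  ]
}}

```text
time_s: 30.55
tool_pos: [0.5086, 0.26, 0.2106]
tool_rot: [[0.671, 0.742, 0.0], [0.742, -0.671, 0.0], [0.0, 0.0, -1.0]]
wrist_force: [0.4, -0.5, -1.2]
gripper_width: 0.0216
```

Emit:
{"api": "send_rows", "payload": {
  "series": [
    {"dx": 0,"dy": 0,"dz": 0.015,"wx": 0,"wy": 0,"wz": 0,"hand": -1},
    {"dx": 0,"dy": 0,"dz": 0.03,"wx": 0,"wy": 0,"wz": 0,"hand": -1},
    {"dx": 0,"dy": 0,"dz": 0.035,"wx": 0,"wy": 0,"wz": 0,"hand": -1},
    {"dx": 0,"dy": 0,"dz": 0.035,"wx": 0,"wy": 0,"wz": 0,"hand": -1},
    {"dx": 0,"dy": 0,"dz": 0.035,"wx": 0,"wy": 0,"wz": 0,"hand": -1}
  ]
}}

```text
time_s: 31.18
tool_pos: [0.5092, 0.2585, 0.1764]
tool_rot: [[0.672, 0.74, 0.001], [0.74, -0.672, 0.0], [0.001, 0.0, -1.0]]
wrist_force: [0.4, 0.2, -1.2]
gripper_width: 0.0218
```

```bash
python3 to.py .521 .2745 .16
python3 - <<'E'
from h import *
np.set_printoptions(precision=2,suppress=True,linewidth=200)
im=save('wrist','wrist17'); crop('wrist17',205,140,100,75)
s=arm.get_state();W=fcloud(im);L=(W-s['tool_pos'])@s['tool_rot']*1000
print(np.nan_to_num(L[194:204,240:268,2]).astype(int))
h=(W[...,2]<.052)&(np.hypot(W[...,0]-.521,W[...,1]-.274)<.012); v,u=np.nonzero(h); print('hole px',h.sum(),u.min(),u.max(),v.min(),v.max())
E
```

```text
t 31.175 pos [0.5092 0.2585 0.1764] F [ 0.4265  0.2404 -1.2292] M [-0.0196  0.0607 -0.0501] q [ 0.3883  0.461   1.6588 -0.      1.021   1.1255] w 0.021753208241254075
yaw of tool y deg -42.23861120635878 tilt [ 0.0007  0.0003 -1.    ] shift [ 0.0197 -0.002   0.0164]
[[115 116 115 115 114 115 116 115 115 115 115 116 115 115 114 115 115 115 114 115 116 115 115 116 115 115 116 115]
 [115 115 115 116 114 115 115 115 114 115 116 115 115 115 115 115 115 115 115 114 114 114 115 115 116 115 114 115]
 [115 115 115 115 114 115 115 117 115 115 115 116 116 115 115 114 115 116 114 114 115 115 115 115 114 116 116 115]
 [114 114 116 116 116 115 115 116 115 114 116 115 114 115 114 115 115 115 115 116 115 114 115 114 116 115 114 115]
 [115 115 114 115 116 114 116 115 115 115 115 115 116 113 114 116 115 116 115 115 114 116 115 116 115 117 115 115]
 [115 115 115 117 116 116  93  92  91  91  93  94  91  93  93  94  93  92  93  91  93  93 116 115 115 115 114 115]
 [115 114 115 116 116 114  89  88  89  89  89  81  80  81  81  81  83  87  87  87  88  89 114 115 115 115 115 115]
 [115 115 114 115 116 115  85  85  84  84  81  80  78  77  78  78  77  81  84  84  84  86 114 115 113 114 116 115]
 [116 115 115 115 115 116  82  83  80  80  79  77  75  76  75  76  78  79  80  79  82  83 114 115 114 114 115 115]
 [115 115 115 116 114 115  85  80  77  77  77  73  72  72  71  72  74  75  78  79  82  84 115 116 115 116 115 115]]
hole px 236 244 261 163 179
```

View pics/wrist17c.png

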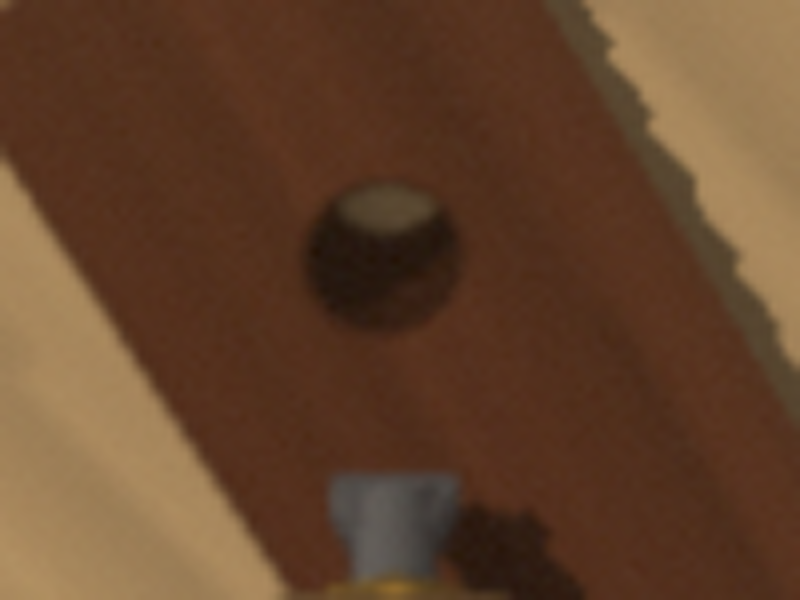

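Run:
```python
from h import *
np.set_printoptions(precision=2,suppress=True,linewidth=200)
s=arm.get_state();im=load('wrist17'); R=s['tool_rot'];T=s['tool_pos']
def tl(u,v,z): return R.T@(fray(im,u,v,z)-T)*1000
a=tl(252.4,171.5,.061);t=tl(253.5,198.5,T[2]-.0932-.001); t[0]-=1; print(a,t,'move',a-t, 'hole world',fray(im,252.4,171.5,.061))
```

```text
[ 19.81  -2.29 115.44] [ 0.23 -1.31 94.2 ] move [19.59 -0.98 21.24] hole world [0.52 0.27 0.06]
```

Emit:
{"api": "send_rows", "payload": {
  "series": [
    {"dx": 0.01,"dy": -0.0005,"dz": 0,"wx": 0,"wy": 0,"wz": 0,"hand": -1},
    {"dx": 0.0196,"dy": -0.001,"dz": 0,"wx": 0,"wy": 0,"wz": 0,"hand": -1},
    {"dx": 0.0196,"dy": -0.001,"dz": 0.008,"wx": 0,"wy": 0,"wz": 0,"hand": -1},
    {"dx": 0.0196,"dy": -0.001,"dz": 0.016,"wx": 0,"wy": 0,"wz": 0,"hand": -1},
    {"dx": 0.0196,"dy": -0.001,"dz": 0.016,"wx": 0,"wy": 0,"wz": 0,"hand": -1}
  ]
}}

```text
time_s: 31.85
tool_pos: [0.5208, 0.2734, 0.1589]
tool_rot: [[0.672, 0.741, -0.002], [0.741, -0.672, -0.001], [-0.002, -0.001, -1.0]]
wrist_force: [-0.0, 0.6, -0.1]
gripper_width: 0.0219
```

```bash
python3 to.py .521 .2745 .1
python3 - <<'E'
from h import *
im=save('wrist','wrist18'); crop('wrist18',214,165,80,60)
E
```

```text
t 31.85 pos [0.5208 0.2734 0.1589] F [-0.0241  0.5577 -0.0926] M [-0.0014  0.0563 -0.0079] q [ 0.4043  0.5126  1.6236 -0.      1.0073  1.1413] w 0.021874088937602277
yaw of tool y deg -42.224725255594194 tilt [-0.0018 -0.0008 -1.    ] shift [ 0.001  -0.0005  0.0589]
```

View pics/wrist18c.png

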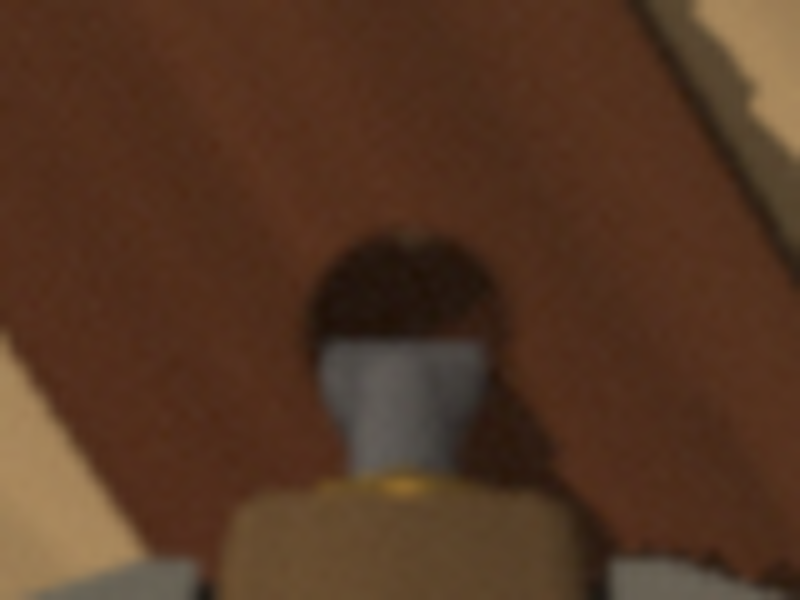

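Emit:
{"api": "send_rows", "payload": {
  "series": [
    {"dx": 0,"dy": 0.0004,"dz": 0.006,"wx": 0,"wy": 0,"wz": 0,"hand": -1},
    {"dx": 0,"dy": 0.0004,"dz": 0.012,"wx": 0,"wy": 0,"wz": 0,"hand": -1},
    {"dx": 0,"dy": 0.0004,"dz": 0.018,"wx": 0,"wy": 0,"wz": 0,"hand": -1},
    {"dx": 0,"dy": 0.0004,"dz": 0.024,"wx": 0,"wy": 0,"wz": 0,"hand": -1},
    {"dx": 0,"dy": 0.0004,"dz": 0.03,"wx": 0,"wy": 0,"wz": 0,"hand": -1}
  ]
}}

```text
time_s: 32.52
tool_pos: [0.5216, 0.2734, 0.1295]
tool_rot: [[0.672, 0.741, -0.0], [0.741, -0.672, -0.0], [-0.0, -0.0, -1.0]]
wrist_force: [-0.5, 0.3, -1.3]
gripper_width: 0.0219
```

```bash
python3 st.py
```

```text
t 32.825 mean [521.577 273.437 129.609  -0.453  -0.244  -0.926  -0.      0.063   0.011   0.      1.141] 
sd [0.183 0.08  0.504 0.643 0.502 0.505 0.013 0.03  0.017 0.    0.   ] 
tipz 36.40938922988575 yaw -42.22044585410803 w 0.02171051435691901 eff [ -0.003 -57.684 -25.271   0.037  -0.065   0.   ]
```

Emit:
{"api": "send_rows", "payload": {
  "series": [
    {"dx": 0,"dy": 0,"dz": 0.008,"wx": 0,"wy": 0,"wz": 0,"hand": -1},
    {"dx": 0,"dy": 0,"dz": 0.018,"wx": 0,"wy": 0,"wz": 0,"hand": -1},
    {"dx": 0,"dy": 0,"dz": 0.027,"wx": 0,"wy": 0,"wz": 0,"hand": -1},
    {"dx": 0,"dy": 0,"dz": 0.0315,"wx": 0,"wy": 0,"wz": 0,"hand": -1},
    {"dx": 0,"dy": 0,"dz": 0.0315,"wx": 0,"wy": 0,"wz": 0,"hand": -1}
  ]
}}

```text
time_s: 33.45
tool_pos: [0.5216, 0.2734, 0.0981]
tool_rot: [[0.672, 0.741, -0.0], [0.741, -0.672, -0.0], [-0.0, -0.0, -1.0]]
wrist_force: [-0.2, 0.1, -0.6]
gripper_width: 0.0217
```

```bash
python3 st.py
```

```text
t 33.75 mean [521.776 273.518  98.63    0.132  -0.007  -1.241   0.023   0.048  -0.023   0.      1.141] 
sd [0.033 0.016 0.103 0.526 0.472 0.52  0.023 0.027 0.023 0.    0.   ] 
tipz 5.429801116163333 yaw -42.219441698563884 w 0.021962767270942637 eff [ -0.001 -58.817 -23.985   0.036  -0.066   0.   ]
```

Emit:
{"api": "send_rows", "payload": {
  "series": [
    {"dx": 0,"dy": 0,"dz": 0.0007,"wx": 0,"wy": 0,"wz": 0,"hand": -1},
    {"dx": 0,"dy": 0,"dz": 0.0012,"wx": 0,"wy": 0,"wz": 0,"hand": -1},
    {"dx": 0,"dy": 0,"dz": 0.0012,"wx": 0,"wy": 0,"wz": 0,"hand": -1},
    {"dx": 0,"dy": 0,"dz": 0.0012,"wx": 0,"wy": 0,"wz": 0,"hand": -0.4},
    {"dx": 0,"dy": 0,"dz": 0.0012,"wx": 0,"wy": 0,"wz": 0,"hand": -0.3}
  ],
  "squeeze": 10
}}

```text
time_s: 34.38
tool_pos: [0.5217, 0.2735, 0.0973]
tool_rot: [[0.672, 0.741, 0.0], [0.741, -0.672, 0.0], [0.0, 0.0, -1.0]]
wrist_force: [0.1, 0.5, 0.4]
gripper_width: 0.0312
```

Emit:
{"api": "send_rows", "payload": {
  "series": [
    {"dx": 0,"dy": 0,"dz": 0,"wx": 0,"wy": 0,"wz": 0,"hand": 0},
    {"dx": 0,"dy": 0,"dz": 0,"wx": 0,"wy": 0,"wz": 0,"hand": 0.2},
    {"dx": 0,"dy": 0,"dz": 0,"wx": 0,"wy": 0,"wz": 0,"hand": 0.2},
    {"dx": 0,"dy": 0,"dz": 0,"wx": 0,"wy": 0,"wz": 0,"hand": 0.2},
    {"dx": 0,"dy": 0,"dz": 0,"wx": 0,"wy": 0,"wz": 0,"hand": 0.2}
  ]
}}

```text
time_s: 35.0
tool_pos: [0.5217, 0.2735, 0.0972]
tool_rot: [[0.672, 0.741, -0.0], [0.741, -0.672, 0.0], [-0.0, -0.0, -1.0]]
wrist_force: [0.1, 0.6, -0.2]
gripper_width: 0.0556
```

```bash
python3 q.py 1
python3 - <<'E'
from h import *
save('wrist','wrist19'); print(arm.get_state()['gripper_width'])
E
```

```text
t 35.0 [521.6657 273.4799  97.229 ] F [ 0.11  0.62 -0.22] Mz -0.025 eff [ 0.0005  0.0359 -0.0648  0.    ] q6 1.1407200794401047 yaw -42.222
t 35.05 [521.6695 273.4531  97.2376] F [-0.03  0.65 -0.82] Mz -0.01 eff [-0.0007  0.0359 -0.0647 -0.    ] q6 1.140682859591398 yaw -42.222
0.05587518424350429
```

View pics/wrist19.png

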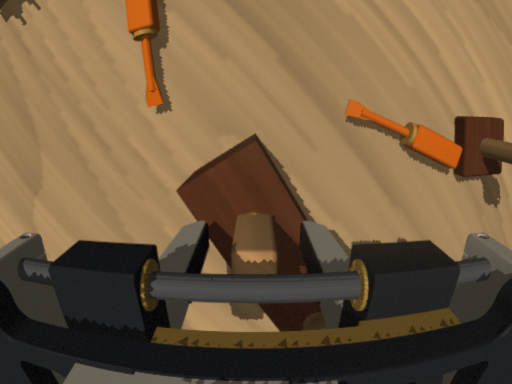

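The driver stands free between the open fingers. Retreating straight up.

Emit:
{"api": "send_rows", "payload": {
  "series": [
    {"dx": 0,"dy": 0,"dz": -0.02,"wx": 0,"wy": 0,"wz": 0,"hand": 0.2},
    {"dx": 0,"dy": 0,"dz": -0.05,"wx": 0,"wy": 0,"wz": 0,"hand": 0.2},
    {"dx": 0,"dy": 0,"dz": -0.1,"wx": 0,"wy": 0,"wz": 0,"hand": 0.2},
    {"dx": 0,"dy": 0,"dz": -0.14,"wx": 0,"wy": 0,"wz": 0,"hand": 0.2},
    {"dx": 0,"dy": 0,"dz": -0.14,"wx": 0,"wy": 0,"wz": 0,"hand": 0.2}
  ]
}}

```text
time_s: 35.72
tool_pos: [0.5228, 0.274, 0.2404]
tool_rot: [[0.672, 0.741, 0.005], [0.741, -0.672, 0.002], [0.005, 0.002, -1.0]]
wrist_force: [-0.3, -0.3, -1.0]
gripper_width: 0.0555
```

Emit:
{"api": "send_rows", "payload": {
  "series": [
    {"dx": -0.025,"dy": 0,"dz": 0,"wx": 0,"wy": 0,"wz": 0,"hand": 0.2},
    {"dx": -0.06,"dy": 0,"dz": 0,"wx": 0,"wy": 0,"wz": 0,"hand": 0.2},
    {"dx": -0.08,"dy": 0,"dz": 0,"wx": 0,"wy": 0,"wz": 0,"hand": 0.2},
    {"dx": -0.08,"dy": 0,"dz": 0,"wx": 0,"wy": 0,"wz": 0,"hand": 0.2},
    {"dx": -0.08,"dy": 0,"dz": 0,"wx": 0,"wy": 0,"wz": 0,"hand": 0.2}
  ]
}}

```text
time_s: 36.35
tool_pos: [0.4682, 0.2146, 0.2368]
tool_rot: [[0.672, 0.741, -0.0], [0.741, -0.672, -0.0], [-0.0, -0.0, -1.0]]
wrist_force: [0.5, -0.6, -0.3]
gripper_width: 0.0556
```

Run:
```python
from h import *
np.set_printoptions(precision=4,suppress=True)
im=save('wrist','wrist20'); save('scene','scene20'); save('side','side20'); crop('scene20',130,130,300,150)
W=fcloud(im)
for lo,hi in [(.112,.124)]:
    m=(W[...,2]>lo)&(W[...,2]<hi)&(np.hypot(W[...,0]-.521,W[...,1]-.2745)<.03)
    print(m.sum(),W[m].mean(0),cv2.minAreaRect((W[m][:,:2]*1000).astype(np.float32)))
# compare scene depth
a=cloud(load('scene0'));b=cloud(load('scene20'))
for n,(u,v) in dict(dish=(152,160),ring=(115,200),gem=(174,246),shell=(316,260),push=(337,180)).items(): print(n,a[v,u],b[v,u])
# bangle top ring: points z .058-.063 near screw
for n in ('scene20','side20'):
    P=cloud(load(n)); m=(abs(P[...,2]-.0605)<.0015)&(np.hypot(P[...,0]-.5617,P[...,1]+.0745)<.036)&(np.hypot(P[...,0]-.5617,P[...,1]+.0745)>.0275)
    q=P[m]; print(n,m.sum(),cv2.minEnclosingCircle((q[:,:2]*1000).astype(np.float32)))
```

```text
608 [0.5209 0.2739 0.1185] ((520.8641967773438, 273.93634033203125), (21.31631851196289, 21.073593139648438), 47.75289535522461)
dish [ 0.4546 -0.3603  0.0036] [ 0.4621 -0.3557  0.009 ]
ring [ 0.6822 -0.3422  0.0258] [ 0.6831 -0.3416  0.0266]
gem [ 0.7814 -0.1357  0.0172] [ 0.7829 -0.1349  0.0189]
shell [0.7304 0.1747 0.0193] [0.7309 0.1747 0.0198]
push [0.5179 0.1804 0.0897] [0.5179 0.1804 0.0897]
scene20 45 ((563.49365234375, -74.42514038085938), 33.55705642700195)
side20 18 ((556.7737426757812, -65.78528594970703), 30.67816734313965)
```

View pics/scene20c.png

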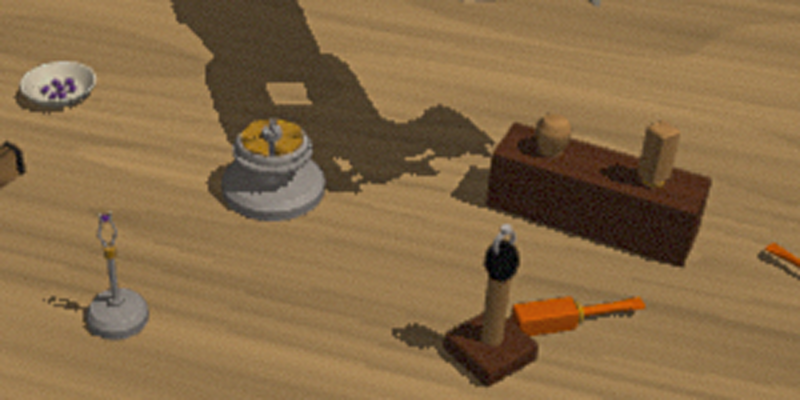

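View pics/side20.png

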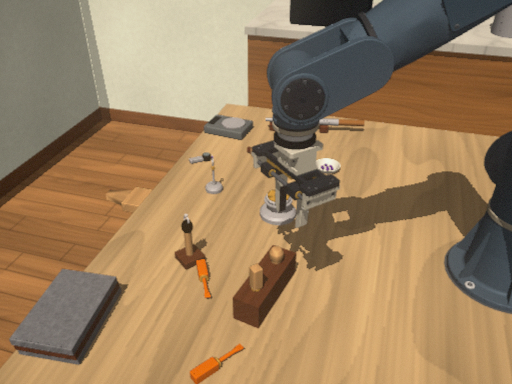

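```bash
python3 -c "
from workcell import arm
print(arm.job_done())"
```

```text
the job is handed in; nothing more can be done
None
```

I tightened the screw to a snug grip on the bangle, stood the driver back in its own hole, released it, backed the arm clear and handed the job in at about 36.5 s. No verdict is reported at hand-in.

**Tightening:** The blade sat about 3.3 mm deep in the slot. I turned the screw clockwise in small steps, and the slot moved about 1.5 rad. The turning torque was 0.097 N m while free and 0.189 N m at the end. That adds about 0.092 N m, inside the snug band of 0.07 to 0.13. By my own estimate that is 11–12 N per jaw; I could not measure the jaw force directly. The push on the screw stayed light, with wrist forces under about 4 N.

**Last checks:**
- **Driver:** its handle top is at the same measured height as before (0.1185 against 0.1186 m) and within about 1 mm of its first position, so it is upright and fully down.
- **Bangle:** it looked flat, with all four jaws against it.
- **Bench:** the pusher, ring clamp, gem holder and shellac stick are where they were, and the arm never went near the dish.

**What disagreed:**
- **Torque slope:** torque rose by only about 0.27 N m per commanded radian after the jaws met the bangle. The brief says about 0.9. Part of that is give in the grip, but even allowing for it I get about 0.4, so I stopped by torque and not by angle.
- **Bangle centring:** the scene camera put the bangle's centre about 2 mm from where the wrist camera put the screw. That is within calibration error but not a clean confirmation. The side camera's fit was unusable because the arm was in its view.
- **Dish:** one edge pixel on the dish read about 9 mm differently before and after. I took this as depth noise.
- **Orange decoys:** they appeared upright in the first pictures and were lying down by the time of the wrist views, before I had touched anything.

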